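Load the light-curing station with fresh prints

TASK

Draw the tray along its runway until it is completely out from under the lamp hood, keeping it down between the rails. Load it with every printed bracket from the dark plate, and with the printed feet by tipping the tub from just above the tray, then stand the empty tub upright on the bench again, clear of the station. Finally, with everything lying low enough in the tray to pass under the hood, slide the tray fully home against its stop, and leave the glue sticks and the calliper alone.

Things in the scene. Friction and masses are not known exactly. Their poses are not given: they have to be found in the camera images.
- cure: light-curing station, fixed: an aluminium runway plate 8 mm thick, 390 by 148 mm, a rail 7 mm thick along each side (tops 28 mm above the bench, 134 mm between them), and a low white lamp hood over its far end. Origin on the bench below the middle of a tray that is home; x points along the runway INTO the hood, z up. Runway from x -290 to +100 mm; stop face at x +89 mm
- hood_edge (a point): middle of the lower front edge of the hood, 54 mm above the bench (42 mm above the tray's floor), 80 mm before cure_home. The hood reaches from here 180 mm on to the end of the runway; it is 148 mm wide and its top is 102 mm above the bench
- cure_home (a point): point on the top of the runway (8 mm above the bench) where the middle of the tray's underside lies when the tray is fully home against its stop
- cure_near (a point): point on the top of the runway, on its centre line, 280 mm from cure_home towards the open end; the line from it to cure_home is the sliding direction
- tray: loose aluminium tray, about 0.4 kg, on the runway with 3 mm to spare to each rail, at first up to 30 mm short of home: an open box 178 (x) by 128 (y) by 28 mm high, walls and floor 4 mm thick. Origin: centre of its underside; x points into the hood. It is completely out when drawn 169 mm or more from home; at 178 mm it is out and still wholly on the runway
- tray_grip (a point): grip point on the tray's handle, an upright plate on the middle of the near wall, 50 mm long (tray x -139 to -89 mm), 10 mm thick in y, 75 mm high from the tray's underside; the point is at tray x -116, y 0, z 55 mm. The handle stays outside the hood
- tub: loose grey plastic tub, about 0.2 kg, left or right of the station, holding the feet: floor 4 mm thick; two upright rectangular cheeks (x -36 to +79 mm, 60 mm high), 74 mm over both; back wall; front wall sloping out 40 degrees from vertical, from x +32 mm at the floor to the lip at x +79. Origin: underside; x points to the lip, z up. Tipped 100 to 115 degrees, lip down, it drains
- tub_grip (a point): grip point on the tub's handle, an upright plate behind the back wall in the tub's middle plane: tub x -86 to -36 mm, 10 mm thick in y, z 20 to 75 mm; the point is at tub x -62, y 0, z 55 mm. It can be gripped from above or tilted, the fingers closing along tub y
- tub_lip (a point): middle of the top of the pouring lip, at tub x +79, y 0, z 60 mm
- mat: dark steel printer plate, 150 by 190 by 3 mm, fixed to the bench on the other side of the station from the tub, on which the brackets lie. Origin: centre of its underside
- bracket1: loose white printed bracket, about 20 g: a base 50 mm (x) by 24 mm (y) by 9 mm with a block 20 by 24 mm on its middle, 22 mm high in all; best gripped across its 24 mm width (y). Origin: centre of its underside. Two to four of the four are present
- bracket2: loose white printed bracket, about 20 g: a base 50 mm (x) by 24 mm (y) by 9 mm with a block 20 by 24 mm on its middle, 22 mm high in all; best gripped across its 24 mm width (y). Origin: centre of its underside. Two to four of the four are present
- bracket3: loose white printed bracket, about 20 g: a base 50 mm (x) by 24 mm (y) by 9 mm with a block 20 by 24 mm on its middle, 22 mm high in all; best gripped across its 24 mm width (y). Origin: centre of its underside. Two to four of the four are present
- bracket4: loose white printed bracket, about 20 g: a base 50 mm (x) by 24 mm (y) by 9 mm with a block 20 by 24 mm on its middle, 22 mm high in all; best gripped across its 24 mm width (y). Origin: centre of its underside. Two to four of the four are present
- foot1: loose white printed foot, about 15 g, in the tub at the start: a square pad 22 by 22 by 13 mm with a round boss 16 mm in diameter on it, 22 mm high in all. Origin: centre of the pad's underside, z along the boss. Two to four of the four are present
- foot2: loose white printed foot, about 15 g, in the tub at the start: a square pad 22 by 22 by 13 mm with a round boss 16 mm in diameter on it, 22 mm high in all. Origin: centre of the pad's underside, z along the boss. Two to four of the four are present
- foot3: loose white printed foot, about 15 g, in the tub at the start: a square pad 22 by 22 by 13 mm with a round boss 16 mm in diameter on it, 22 mm high in all. Origin: centre of the pad's underside, z along the boss. Two to four of the four are present
- foot4: loose white printed foot, about 15 g, in the tub at the start: a square pad 22 by 22 by 13 mm with a round boss 16 mm in diameter on it, 22 mm high in all. Origin: centre of the pad's underside, z along the boss. Two to four of the four are present
- glue1: bystander: blue glue stick 27 mm in diameter, 90 mm high, standing far left
- glue2: bystander: a second such glue stick beside it
- calliper: bystander: steel calliper, 200 mm long, lying far right
Things that resemble listed ones, but are neither listed nor needed, are in the scene too. What is meant by the tub is not red, and is the smaller of those in its own colour. Leave any purple or turquoise look-alike of the bracket3 alone.

How it is judged:
By the outcome, as a careful person would: the job done as asked, in the order asked, and still so for the second after the job is handed in, with the robot touching nothing.
Of bracket1, bracket2, bracket3, bracket4 only 2 to 4 are there at a start; the rules pass over those that are not, and their reading is None.
Of foot1, foot2, foot3, foot4 only 2 to 4 are there at a start; the rules pass over those that are not, and their reading is None.
At some moment in a run one of bracket1, bracket2, bracket3, bracket4 may be knocked a few centimetres aside while the robot is not near it.
It also fails if it takes over 210 s, if anything falls off the work surface, if the arm or the gripper's body presses on something with over 40 N, if the wrist force passes 120 N, or if a joint passes its speed limit or range.

ROBOT

A 6-joint arm with a two-finger parallel gripper is mounted at the origin on the work surface. World frame = base frame: x ahead of the robot, y to its left, z up, the work surface at z = 0. Lengths are in m, angles in rad, forces in N, time in s.
With the tool pointing down it reaches from about 0.425 to 0.95 m from the base axis. Payload 3.5 kg.
Tool frame: the origin (TCP) lies midway between the tips of the shut fingers; the grasp point (between the pads) lies ctrl.grasp_offset behind it (ctrl.grasp_offset is the distance from the TCP to the grasp point, in m); x points along the fingers, y is the direction in which the jaws open and shut, and the axes are right-handed (so a half turn about x gives the same grasp; the last joint's range is limited). The gripper opens to 85 mm and grips with 20 to 120 N. Pads are 22 mm wide; open, the fingers measure 114 mm over their backs; the gripper's body (76 mm by 85 mm) begins 54 mm behind the grasp point. The pads swing forward as they close: fully open they stand 13 mm farther back than shut.
Start: joints at [-1.469, 0.286, 1.577, -0, 1.279, -0.15], TCP at [0.168, -0.654, 0.231] pointing down, gripper open.
Joint ranges: [-2.77, 2.77], [-0.9, 2.22], [0.21, 2.48], [-1.53, 4.67], [0.24, 2.81], [-2.84, 2.84]. Speed limits (rad/s): [2.79, 2.79, 3.14, 3.14, 3.14, 3.14].

INTERFACE

Orientations are given as a unit quaternion [x, y, z, w].
In Python, from plant import readout, read_camera, sign_off, ctrl gives the robot as it stands.
- The arm moves only by the tool drive_tool, never from a script. Its argument "steps" is a list of rows, each a list of 5 numbers: the shift along the tool's x, y, z in cm, then the turn about the tool's x in degrees, then the opening, from 0 (shut) to 1 (fully open). A call has 1 to 10 rows; each row shifts and turns the commanded pose from where the row before left it, along the tool's axes as they then stand; what a row does not reach is not made up. A row lasts 1/10 s, in which the tool goes at most 50 mm and 8.59 degrees, less where a joint would pass 70% of its speed; a pose out of reach is approached as far as the arm can. A call is refused whole if a number of a shift passes 5 or a number of a turn 8.59, either way. A call with a gripper value outside its range is refused whole. The fingers move at their own pace and stop on an object; "force" is the grip in N (left out, the last holds). Time passes only in rows, so rows that do not move let the fingers close. It gives the time, the measured TCP pose, the force and the opening at its end, in the units of the state.
- readout.get_state(): the state, without advancing time (a new reading comes with each control period).
- read_camera(name): name is "side" or "top"; returns a dict with "frame" (480x640x3 uint8, red, green, blue), "vertical_fov" (degrees; the focal length in pixels is half the picture's height over the tangent of half this angle, whatever the lens; pixels are square), "cx", "cy" (the principal point, pixels), "k1" (the pictures are not rectified: a ray, as slopes to the right and down, at radius r is drawn at 1 + k1 r^2 times it, then the intrinsics apply), "eye" and "orientation" of the camera in the world. Camera axes: x right, y up, looking along -z (the intrinsics and any distortion apply to the point x, -y, -z); pixel columns grow to the right and rows downward; lengths in m; the calibration is good to about 2 mm. A picture is of the moment at which its call begins. There is no depth.
- sign_off(): hands the job in, once; it reports no verdict.
The state is a dict: "time": time; "qpos": joint angles; "dq": joint speeds; "joint_efforts": joint torques, N m; "eef_pos": TCP position; "tcp_rot": TCP orientation; "contact_force": force on the tool from outside, world axes, zero at the start; "wrist_torque": the same for the moment, N m; "opening": opening from 0.0 (shut) to 1.0 (fully open).
Only numpy, scipy, OpenCV 4.12 (cv2) and the standard library are available. Lean on these libraries where they do the work, as an engineer would, in place of code of your own. Each camera call takes 0.05 s, during which the arm holds its last target. There are 200 camera calls.

## Working session

There is one attempt and no reset: what is moved stays moved. The work goes in short steps, Python scripts to look and compute and a tool call to move; the robot and the scene stay as the last step left them, time stands still between calls to the robot, and variables do not carry over. Pictures are saved under pics/ and viewed, about 12 in all and at most 16, crops included, and the job is handed in when it is done.

Besides the shell and the picture viewer there is one more tool, called after ">>>" as name([rows], argument=value, ...), one row to a line, values as JSON. drive_tool: Moves the arm, as the interface text tells. Its arguments: {"type":"object","properties":{"steps":{"type":"array","items":{"type":"array","items":{"type":"number"}}},"force":{"type":"number"}},"required":["steps"]}

```bash
ls; mkdir -p pics
cat > h.py <<'E'
import numpy as np, cv2
from scipy.spatial.transform import Rotation as R
from plant import readout, read_camera, sign_off, ctrl
def grab(n,name):
    c=read_camera(n); cv2.imwrite('pics/%s.png'%name,c['frame'][...,::-1]); np.save('pics/%s.npy'%name,c,allow_pickle=True); return c
def load(name): return np.load('pics/%s.npy'%name,allow_pickle=True).item()
def K(c):
    f=240/np.tan(np.radians(c['vertical_fov'])/2); return np.array([[f,0,c['cx']],[0,f,c['cy']],[0,0,1.]])
def ray(c,uv):
    p=cv2.undistortPoints(np.array([[uv]],float),K(c),np.array([c['k1'],0,0,0.]))[0,0]
    return R.from_quat(c['orientation']).apply([p[0],-p[1],-1.])
def onz(c,uv,z):
    d=ray(c,uv); e=np.array(c['eye']); return e+d*(z-e[2])/d[2]
def proj(c,P):
    q=R.from_quat(c['orientation']).inv().apply(np.atleast_2d(P)-np.array(c['eye']))
    q=q*[1,-1,-1]
    return cv2.projectPoints(q.reshape(-1,1,3),np.zeros(3),np.zeros(3),K(c),np.array([c['k1'],0,0,0.]))[0][:,0]
def tri(c1,u1,c2,u2):
    d1=ray(c1,u1);d2=ray(c2,u2);e1=np.array(c1['eye']);e2=np.array(c2['eye'])
    s=np.linalg.lstsq(np.c_[d1,-d2],e2-e1,rcond=None)[0]
    a=e1+s[0]*d1;b=e2+s[1]*d2
    return (a+b)/2,np.linalg.norm(a-b)
E
python3 - <<'E'
from h import *
for n in('top','side'):
    c=grab(n,n+'0'); print(n,c['eye'],c['orientation'],c['vertical_fov'],c['cx'],c['cy'],c['k1'])
print(readout.get_state(),ctrl.grasp_offset)
E
```

```text
pics
top [ 0.43842743 -0.0641688   1.25082087] [ 0.02391264 -0.0202629  -0.69935803  0.714084  ] 55.41031043676108 316.69897906664204 247.2458482343957 -0.018800191145890013
side [0.36347241 0.66060367 0.93358291] [-0.03561729  0.35067469  0.92847632 -0.11700594] 50.43261446913203 311.70831713318 238.06256292320526 -0.006911809562413158
{'time': 0.1, 'qpos': array([-1.46901774e+00,  2.87114329e-01,  1.57805404e+00,  6.36679900e-07,
        1.27861444e+00, -1.50006485e-01]), 'dq': array([-2.25431056e-05, -1.70068764e-03, -4.22400484e-03, -9.10474688e-04,
       -3.59337246e-04,  5.87442199e-04]), 'joint_efforts': array([ 5.74995829e-04, -4.07297087e+01, -2.93700045e+01, -1.40719917e-04,
        3.37359008e-03,  1.00277896e-05]), 'eef_pos': array([ 0.16812706, -0.65309967,  0.23004798]), 'tcp_rot': array([ 0.70152921,  0.0895585 , -0.70149144,  0.08801028]), 'contact_force': array([ 0.49658648,  0.44512746, -0.78123767]), 'wrist_torque': array([ 0.00541624, -0.02202668, -0.05964774]), 'opening': 0.9994594186725984} 0.0187
```

View pics/top0.png

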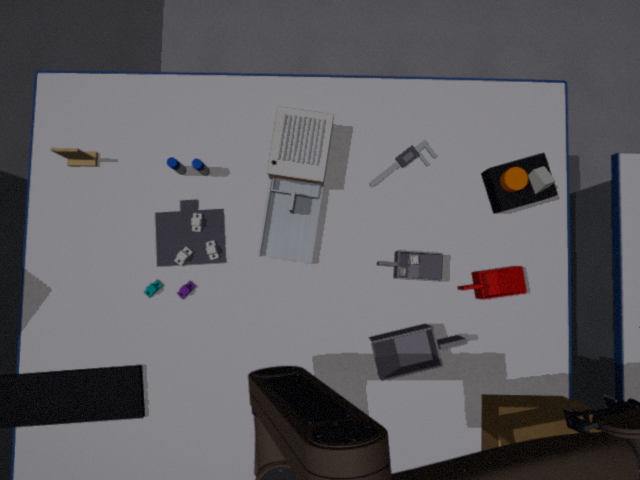

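View pics/side0.png

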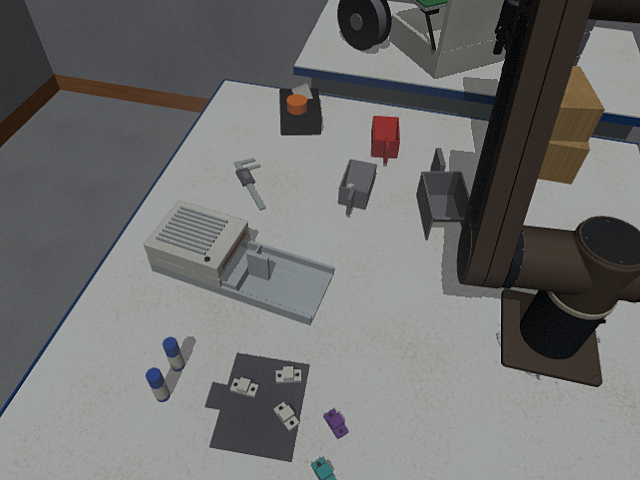

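The top view shows the station with hood at (300,145) and handle at (292,200), the mat with three white brackets at (197,222), (212,249) and (183,256), and the small grey tub (feet inside) at (418,265). The larger grey tub at (405,350), the red tub and the purple and turquoise parts are decoys. I'll enlarge crops next to get accurate pixels.

```bash
cat > mos.py <<'E'
import cv2,numpy as np
def crop(f,x,y,w,h,s):
    c=cv2.resize(f[y:y+h,x:x+w],None,fx=s,fy=s,interpolation=cv2.INTER_CUBIC)
    c=np.clip(c.astype(float)*1.3,0,255).astype(np.uint8)
    for k in range(0,w,10):
        cv2.line(c,(k*s,0),(k*s,8 if k%50 else 16),(0,255,255),1)
        if (k%20==0): cv2.putText(c,str(x+k),(k*s+1,20),0,.35,(0,255,255),1)
    for k in range(0,h,10):
        cv2.line(c,(0,k*s),(8,k*s),(0,255,255),1)
        if k%20==0: cv2.putText(c,str(y+k),(10,k*s+4),0,.35,(0,255,255),1)
    return c
def mos(out,pl,W=800,H=600):
    o=np.zeros((H,W,3),np.uint8)
    for (f,x,y,w,h,s,X,Y) in pl:
        c=crop(f,x,y,w,h,s)[:H-Y,:W-X]; o[Y:Y+c.shape[0],X:X+c.shape[1]]=c
    cv2.imwrite(out,o)
E
python3 - <<'E'
from mos import *
t=cv2.imread('pics/top0.png');s=cv2.imread('pics/side0.png')
mos('pics/m0.png',[(t,255,170,85,100,4,0,0),(t,150,195,90,70,5,350,0),(t,370,240,80,50,5,350,360)])
mos('pics/m1.png',[(s,215,230,130,95,3,0,0),(s,220,350,95,80,4,400,0),(s,330,150,60,70,4,400,320),(s,410,140,60,70,1,700,320)])
E
```

```text
(no output)
```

View pics/m0.png

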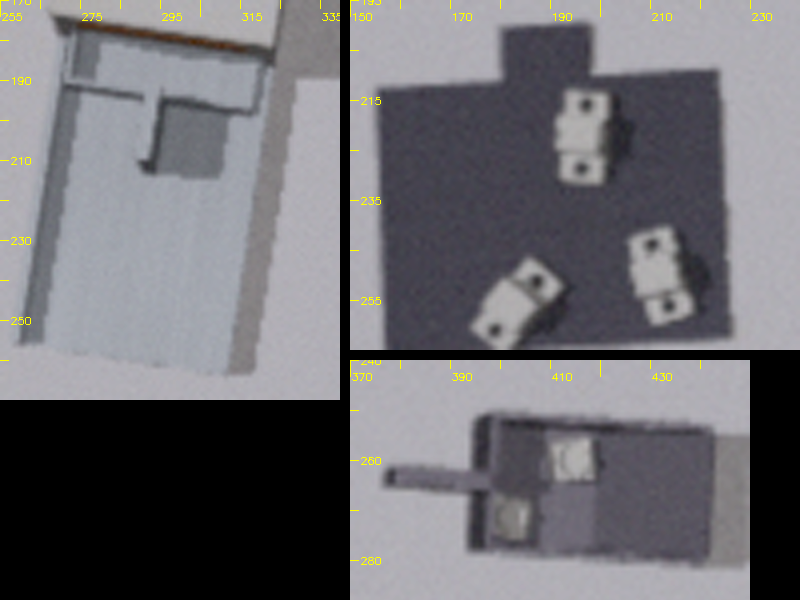

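View pics/m1.png

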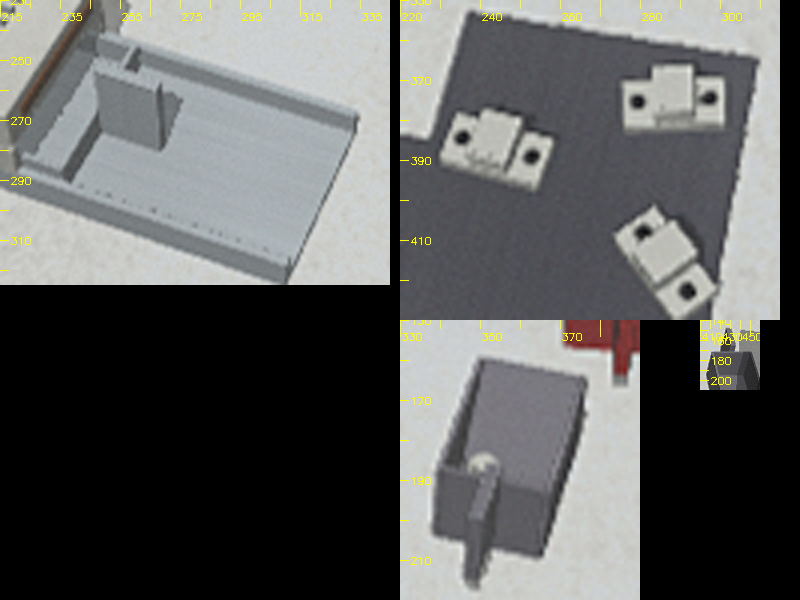

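```bash
cat > fit.py <<'E'
from h import *
from scipy.optimize import least_squares
def fit(corr,x0,z=0.):
    # corr: list (cam, P(mm), uv); pose x,y,yaw
    def w(p,P):
        c,s=np.cos(p[2]),np.sin(p[2]);P=np.array(P)/1000
        return [p[0]+c*P[0]-s*P[1],p[1]+s*P[0]+c*P[1],P[2]+z]
    def r(p): return np.concatenate([proj(c,w(p,P))[0]-uv for c,P,uv in corr])
    o=least_squares(r,x0,loss='soft_l1')
    return o.x,r(o.x).reshape(-1,2)
E
python3 - <<'E'
from fit import *
np.set_printoptions(precision=4,suppress=True)
T=load('top0');S=load('side0')
st=[(S,(-290,74,28),(311.5,316)),(S,(-290,74,0),(310.5,324)),(S,(-290,-74,28),(334,267)),
(T,(-290,74,28),(259.5,256)),(T,(-290,-74,28),(312.3,263.5)),(T,(100,74,102),(277,107)),(T,(100,-74,102),(334,113)),(T,(-80,74,102),(268,176)),(T,(-80,-74,102),(323.5,184))]
p,r=fit(st,[.6,.0,0]);print('station',p,'\n',r)
for d in (0,10,20,30):
    q=lambda P:[p[0]+np.cos(p[2])*(P[0]-d)/1000-np.sin(p[2])*P[1]/1000,p[1]+np.sin(p[2])*(P[0]-d)/1000+np.cos(p[2])*P[1]/1000,P[2]/1000]
    print(d,proj(T,[q((-139,0,83)),q((-89,0,83))]).ravel(),proj(S,[q((-139,5,83)),q((-89,5,83))]).ravel())
tb=[(T,(-36,37,60),(396.6,250.6)),(T,(-36,-37,60),(393.4,278.6)),(T,(79,37,60),(442.4,253.6)),(T,(79,-37,60),(442.4,280.4)),(T,(-86,0,75),(376.8,263.4)),
(S,(-36,37,60),(339.5,186)),(S,(-36,-37,60),(366.5,193)),(S,(79,-37,60),(376.7,164.5)),(S,(79,37,60),(350,160)),(S,(-36,37,0),(338,204)),(S,(-36,-37,0),(365.7,209))]
t,r=fit(tb,[.4,-.3,-1.57]);print('tub',t,'\n',r)
for n,a,b,sa,sb in [('b1',(197.2,215.8),(196.4,228.6),(235.75,384.25),(253,389.25)),('b2',(210.4,243.8),(213.8,256),(279.5,375.5),(297.25,374.5)),('b3',(187.4,251.2),(179,261),(280.75,408),(291.75,422.75))]:
    A,ea=tri(T,a,S,sa);B,eb=tri(T,b,S,sb);m=(A+B)/2;print(n,A,B,'mid',m,'yaw',np.arctan2(*(A-B)[1::-1]),ea,eb)
s=readout.get_state();print(R.from_quat(s['tcp_rot']).as_matrix())
E
```

```text
station [ 0.767  -0.0096 -0.1218] 
 [[ 0.5449  1.4811]
 [ 1.3282  0.6367]
 [ 1.4834 -1.5403]
 [-1.2419 -0.0004]
 [ 0.612   0.3588]
 [ 0.2958 -2.0738]
 [ 0.2235 -0.1945]
 [-1.1818 -2.7982]
 [ 0.8373 -2.6966]]
0 [292.594  201.2115 295.4133 182.2295] [258.3743 256.0317 237.4312 249.421 ]
10 [292.0285 205.0209 294.8506 186.0172] [262.6152 257.3702 241.5853 250.7323]
20 [291.4624 208.8346 294.2873 189.8092] [266.8737 258.7143 245.7566 252.049 ]
30 [290.8958 212.6525 293.7234 193.6056] [271.1499 260.0639 249.9451 253.3711]
tub [ 0.4717 -0.3027 -1.6065] 
 [[ 0.8583 -0.5711]
 [ 2.7526 -0.1916]
 [-0.9426 -1.0914]
 [-2.0812  0.4962]
 [ 1.5832 -0.4522]
 [-0.2307  1.3683]
 [ 1.741   0.377 ]
 [ 0.5723 -0.22  ]
 [-0.2059 -1.1303]
 [-0.0396  0.3717]
 [ 0.2214  1.3374]]
b1 [0.5955 0.2716 0.0121] [0.5604 0.2727 0.0113] mid [0.5779 0.2721 0.0117] yaw -0.030397971862203665 0.0004578749024168151 0.0005466856371875176
b2 [0.5195 0.2329 0.0112] [0.4865 0.2223 0.0115] mid [0.503  0.2276 0.0113] yaw 0.30863798893713584 0.0004378371742727968 0.0005737511529744983
b3 [0.4984 0.2949 0.0115] [0.4712 0.3167 0.0119] mid [0.4848 0.3058 0.0117] yaw -0.675192362085635 0.0012353309368074172 0.00112088960596951
[[-0.0002  0.2491 -0.9685]
 [ 0.0022 -0.9685 -0.2491]
 [-1.     -0.0022 -0.0003]]
```

Two feet and three brackets are present, and the bracket triangulation agrees to about 1 mm. The rows can't tilt the tool directly, so I'll check how the arm behaves at the edge of its reach by going straight up, which is clear.

>>> drive_tool([
  [-5,0,0,0,1],
  [-5,0,0,0,1],
  [-5,0,0,0,1],
  [-5,0,0,0,1],
  [-5,0,0,0,1],
  [-5,0,0,0,1],
  [-5,0,0,0,1],
  [-5,0,0,0,1],
  [-5,0,0,0,1],
  [-5,0,0,0,1],
])

```text
time: 1.1
eef_pos: [0.1683, -0.6532, 0.7253]
tcp_rot: [-0.701, -0.088, 0.702, -0.09]
contact_force: [0.2, -1.5, 1.8]
opening: 0.996
```

>>> drive_tool([
  [-5,0,0,0,1],
  [-5,0,0,0,1],
  [-5,0,0,0,1],
  [-5,0,0,0,1],
  [-5,0,0,0,1],
  [-5,0,0,0,1],
  [0,0,0,0,1],
  [0,0,0,0,1],
])

```text
time: 1.9
eef_pos: [0.1368, -0.5322, 0.8561]
tcp_rot: [0.704, 0.06, -0.697, 0.118]
contact_force: [0.1, -1.1, -0.5]
opening: 1.0
```

>>> drive_tool([
  [-5,0,0,0,1],
  [-5,0,0,0,1],
  [-5,0,0,0,1],
  [-5,0,0,0,1],
  [-5,0,0,0,1],
  [-5,0,0,0,1],
  [-5,0,0,0,1],
  [-5,0,0,0,1],
  [-5,0,0,0,1],
  [-5,0,0,0,1],
])

```text
time: 2.9
eef_pos: [0.0808, -0.3132, 0.9738]
tcp_rot: [0.707, 0.012, -0.688, 0.165]
contact_force: [0.5, 0.2, 0.5]
opening: 0.995
```

```bash
cat >> h.py <<'E'
def st():
    s=readout.get_state();M=R.from_quat(s['tcp_rot']).as_matrix()
    print('t',round(s['time'],2),'q',np.round(s['qpos'],3),'p',np.round(s['eef_pos'],4),'tx',np.round(M[:,0],3),'ty',np.round(M[:,1],3),'F',np.round(s['contact_force'],1),'op',round(s['opening'],3)); return s,M
E
python3 -c "
from h import *
st()"
```

```text
t 2.9 q [-1.702  0.111  0.211  0.16   2.61  -0.236] p [ 0.0808 -0.3132  0.9738] tx [ 0.054 -0.211 -0.976] ty [ 0.243 -0.945  0.217] F [0.5 0.2 0.5] op 0.995
```

>>> drive_tool([
  [5,0,0,0,1],
  [5,0,0,0,1],
  [5,0,0,0,1],
  [5,0,0,0,1],
  [5,0,0,0,1],
])

```text
time: 3.4
eef_pos: [0.0933, -0.3611, 0.7681]
tcp_rot: [0.708, 0.011, -0.687, 0.164]
contact_force: [-0.8, 0.3, 1.6]
opening: 1.0
```

```bash
python3 -c "
from h import *
st()"
```

```text
t 3.4 q [-1.642 -0.341  1.211  0.081  2.063 -0.276] p [ 0.0933 -0.3611  0.7681] tx [ 0.057 -0.21  -0.976] ty [ 0.242 -0.946  0.218] F [-0.8  0.3  1.6] op 1.0
```

Reach-limited rows do tilt the tool, and the tilt stays. That gives me a way to tip. It is now leaning about 12.6° outward, so I'll undo that at the inner reach limit.

>>> drive_tool([
  [4.88,-1.09,0,0,1],
  [4.88,-1.09,0,0,1],
  [4.88,-1.09,0,0,1],
  [4.88,-1.09,0,0,1],
  [4.88,-1.09,0,0,1],
  [4.88,-1.09,0,0,1],
  [4.88,-1.09,0,0,1],
  [4.88,-1.09,0,0,1],
  [0,0,0,0,1],
])

```text
time: 4.3
eef_pos: [0.0944, -0.356, 0.356]
tcp_rot: [0.711, 0.02, -0.686, 0.155]
contact_force: [-0.5, -0.6, -2.0]
opening: 0.996
```

```bash
python3 -c "
from h import *
st()"
```

```text
t 4.3 q [-1.639 -0.653  2.173  0.072  1.439 -0.321] p [ 0.0944 -0.356   0.356 ] tx [ 0.058 -0.186 -0.981] ty [ 0.241 -0.951  0.194] F [-0.5 -0.6 -2. ] op 0.996
```

>>> drive_tool([
  [0,-5,0,0,1],
  [0,-5,0,0,1],
  [0,-5,0,0,1],
  [0,-5,0,0,1],
  [0,-5,0,0,1],
  [0,0,0,0,1],
])

```text
time: 4.9
eef_pos: [0.0712, -0.2662, 0.3405]
tcp_rot: [0.706, 0.045, -0.694, 0.132]
contact_force: [0.7, -0.4, 0.1]
opening: 0.998
```

```bash
python3 -c "
from h import *
st()"
```

```text
t 4.9 q [-1.734 -0.896  2.307  0.051  1.616 -0.41 ] p [ 0.0712 -0.2662  0.3405] tx [ 0.032 -0.121 -0.992] ty [ 0.247 -0.961  0.125] F [ 0.7 -0.4  0.1] op 0.998
```

>>> drive_tool([
  [0,5,0,0,1],
  [0,5,0,0,1],
  [0,-5,0,0,1],
  [0,-5,0,0,1],
  [0,-5,0,0,1],
  [0,-5,0,0,1],
  [0,-5,0,0,1],
  [0,0,0,0,1],
])

```text
time: 5.7
eef_pos: [0.0679, -0.2454, 0.3402]
tcp_rot: [0.703, 0.074, -0.7, 0.103]
contact_force: [-0.4, -0.6, -0.1]
opening: 1.002
```

```bash
python3 -c "
from h import *
st()"
```

```text
t 5.7 q [-1.726 -0.896  2.304  0.016  1.695 -0.405] p [ 0.0679 -0.2454  0.3402] tx [ 0.01  -0.04  -0.999] ty [ 0.249 -0.968  0.042] F [-0.4 -0.6 -0.1] op 1.002
```

>>> drive_tool([
  [0,5,0,0,1],
  [0,5,0,0,1],
  [0,-5,0,0,1],
  [0,-5,0,0,1],
  [0,-5,0,0,1],
  [0,-4,0,0,1],
  [0,0,0,0,1],
])

```text
time: 6.4
eef_pos: [0.0664, -0.2322, 0.3471]
tcp_rot: [-0.701, -0.091, 0.702, -0.086]
contact_force: [-0.1, -0.6, 0.6]
opening: 0.997
```

```bash
cat >> h.py <<'E'
def plan(P,yawy,s=None):
    """steps (tool cm) to TCP P with tool y along world angle yawy (deg, mod 180)"""
    s,M=st()
    d=M.T@(np.array(P)-s['eef_pos'])*100
    a=np.degrees(np.arctan2(M[1,1],M[0,1]))
    t=-((yawy-a+90)%180-90)
    print('shift',np.round(d,2),'turn',round(t,1))
E
python3 - <<'E'
from h import *
hx,hy,a=.767,-.0096,-.1218
d=.025+.116
P=[hx-d*np.cos(a),hy-d*np.sin(a)]
print(P); plan([P[0],P[1],.25],np.degrees(a)+90)
E
```

```text
[np.float64(0.6270445920636953), np.float64(0.0075313685787959505)]
t 6.4 q [-1.718 -0.896  2.292 -0.004  1.752 -0.4  ] p [ 0.0664 -0.2322  0.3471] tx [-0.003  0.007 -1.   ] ty [ 0.249 -0.968 -0.008] F [-0.1 -0.6  0.6] op 0.997
shift [  9.7   -9.17 -60.29] turn 21.4
```

>>> drive_tool([
  [0,5,0,0,1],
  [0,5,0,0,1],
  [0,5,0,0,1],
  [0,5,0,0,1],
  [0,5,0,0,1],
  [0,5,0,0,1],
  [0,5,0,0,1],
  [0,0,0,8.5,1],
  [0,0,0,8.5,1],
  [0,0,0,4.4,1],
])

```text
time: 7.4
eef_pos: [0.154, -0.5719, 0.3412]
tcp_rot: [-0.704, 0.041, 0.707, 0.048]
contact_force: [-0.8, 0.6, -0.3]
opening: 0.996
```

Run:
```python
from h import *
plan([.627,.0075,.25],83.02)
```

```text
t 7.4 q [-1.478  0.047  1.649 -0.002  1.456  0.219] p [ 0.154  -0.5719  0.3412] tx [-0.003  0.011 -1.   ] ty [-0.125 -0.992 -0.01 ] F [-0.8  0.6 -0.3] op 0.996
shift [  9.6  -63.32 -39.7 ] turn -0.2
```

>>> drive_tool([
  [0.6,-3.96,-2.48,0,1],
  [0.6,-3.96,-2.48,0,1],
  [0.6,-3.96,-2.48,0,1],
  [0.6,-3.96,-2.48,0,1],
  [0.6,-3.96,-2.48,0,1],
  [0.6,-3.96,-2.48,0,1],
  [0.6,-3.96,-2.48,0,1],
  [0.6,-3.96,-2.48,0,1],
])

```text
time: 8.2
eef_pos: [0.3903, -0.2786, 0.2967]
tcp_rot: [-0.705, 0.04, 0.706, 0.046]
contact_force: [0.7, -0.3, -0.2]
opening: 0.997
```

>>> drive_tool([
  [0.6,-3.96,-2.48,0,1],
  [0.6,-3.96,-2.48,0,1],
  [0.6,-3.96,-2.48,0,1],
  [0.6,-3.96,-2.48,0,1],
  [0.6,-3.96,-2.48,0,1],
  [0.6,-3.96,-2.48,0,1],
  [0.6,-3.96,-2.48,0,1],
  [0.6,-3.96,-2.48,0,1],
  [0,0,0,0,1],
])

```text
time: 9.1
eef_pos: [0.6262, 0.0153, 0.2487]
tcp_rot: [-0.704, 0.037, 0.707, 0.045]
contact_force: [0.1, -0.9, -0.7]
opening: 1.003
```

Run:
```python
from h import *
from mos import mos
plan([.627,.0075,.044],83.02)
a=grab('top','top1')['frame'][...,::-1];b=grab('side','side1')['frame'][...,::-1]
mos('pics/m2.png',[(a,235,100,110,180,3,0,0),(b,170,120,190,200,2,400,0)])
```

```text
t 9.1 q [-0.142  0.17   1.683  0.012  1.294  1.542] p [0.6262 0.0153 0.2487] tx [-0.003  0.012 -1.   ] ty [-0.116 -0.993 -0.011] F [ 0.1 -0.9 -0.7] op 1.003
shift [20.46  1.   -0.27] turn 0.3
```

View pics/m2.png

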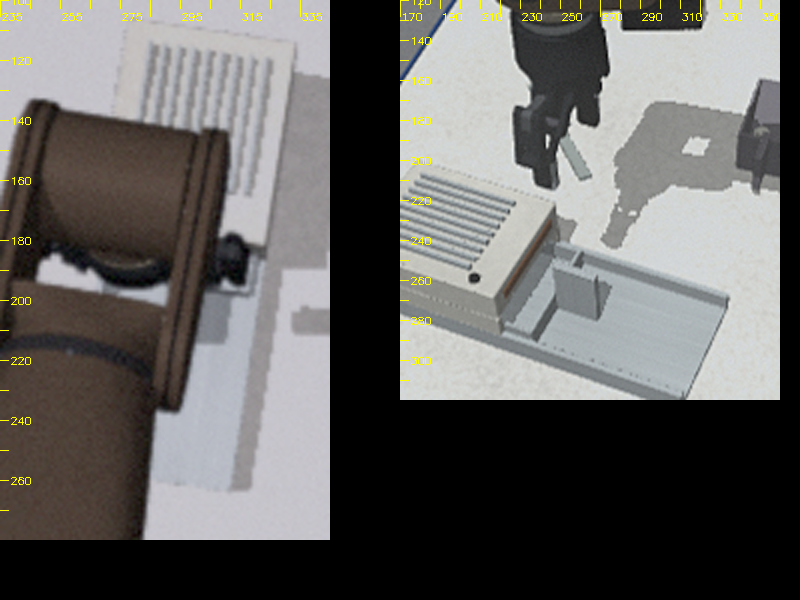

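The gripper is above the handle and the handle at side (256,268) is clear, so I'll descend and close.

>>> drive_tool([
  [4,1,-0.3,0,1],
  [5,0,0,0,1],
  [5,0,0,0,1],
  [4,0,0,0,1],
  [2.4,0,0,0,1],
  [0,0,0,0,0],
  [0,0,0,0,0],
  [0,0,0,0,0],
  [0,0,0,0,0],
  [0,0,0,0,0],
], force=50)

```text
time: 10.2
eef_pos: [0.6265, 0.0039, 0.0491]
tcp_rot: [-0.705, 0.039, 0.706, 0.049]
contact_force: [-3.3, 20.5, 12.1]
opening: 0.143
```

Run:
```python
from h import *
s,M=st()
a=-.1218;print(s['wrist_torque'], M.T@np.array([-np.cos(a),-np.sin(a),0]), 'along,lat', (s['eef_pos'][:2]-[.767,-.0096])@np.array([[np.cos(a),-np.sin(a)],[np.sin(a),np.cos(a)]]))
```

```text
t 10.2 q [-0.161  0.386  1.812  0.017  0.946  1.524] p [0.6265 0.0039 0.0491] tx [ 0.     0.014 -1.   ] ty [-0.124 -0.992 -0.014] F [-3.3 20.5 12.1] op 0.143
[3.03744003 0.33851606 0.1977152 ] [0.00156519 0.0023303  0.99999606] along,lat [-0.14110744 -0.00369564]
```

>>> drive_tool([
  [0,-0.3,0,0,0],
  [0,0,1.5,0,0],
  [0,0,1.5,0,0],
  [0,0,1.5,0,0],
  [0,0,1.5,0,0],
  [0,0,1.5,0,0],
])

```text
time: 10.8
eef_pos: [0.5541, 0.0148, 0.0493]
tcp_rot: [0.708, -0.039, -0.704, -0.046]
contact_force: [4.6, 2.8, 0.6]
opening: 0.113
```

>>> drive_tool([
  [0,0,1.5,0,0],
  [0,0,1.5,0,0],
  [0,0,1.5,0,0],
  [0,0,1.5,0,0],
  [0,0,1.5,0,0],
  [0,0,0,0,0],
  [0,0,0,0,0],
])

```text
time: 11.5
eef_pos: [0.4784, 0.0247, 0.0494]
tcp_rot: [0.706, -0.039, -0.705, -0.047]
contact_force: [-0.1, 7.1, 5.1]
opening: 0.109
```

Run:
```python
from h import *
from mos import mos
s,M=st();print(s['wrist_torque'])
b=grab('side','side2')['frame'][...,::-1]
mos('pics/m3.png',[(b,140,190,260,150,3,0,0)])
```

```text
t 11.5 q [-0.167  0.093  2.173  0.015  0.875  1.515] p [0.4784 0.0247 0.0494] tx [ 0.002  0.012 -1.   ] ty [-0.121 -0.993 -0.012] F [-0.1  7.1  5.1] op 0.109
[ 0.85714373 -0.08705756  0.23078121]
```

View pics/m3.png

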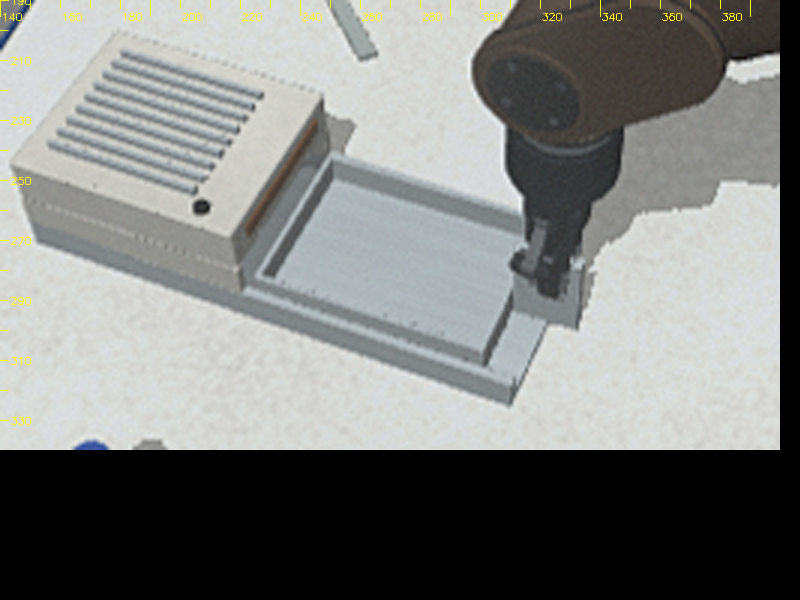

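Run:
```python
from fit import *
S=load('side2')
c=[(S,(89,64,28),(225.7,281.5)),(S,(89,-64,28),(251.3,241.2)),(S,(-89,64,28),(301.7,311.5))]
p,r=fit(c,[.59,0,-.12],z=.008);print(p,r)
h=np.array([.767,-.0096]);a=-.1218
d=p[:2]-h;print('along',d@[np.cos(a),np.sin(a)],'lat',d@[-np.sin(a),np.cos(a)])
```

```text
[ 0.59264956  0.01483903 -0.14603558] [[-0.08474804  1.0420394 ]
 [ 0.99504801  0.33959408]
 [-0.66591556 -1.90593957]]
along -0.1760280919987081 lat 0.0030745609895871523
```

Tray is about 176 mm from home, out of the hood, with the tray yaw matching the rails. I'll release and rise, then write a bracket detector calibrated against the triangulated positions.

>>> drive_tool([
  [0,0,0,0,1],
  [0,0,0,0,1],
  [0,0,0,0,1],
  [0,0,0,0,1],
  [-3,0,0,0,1],
  [-5,0,0,0,1],
  [-5,0,0,0,1],
  [0,0,0,0,1],
])

```text
time: 12.35
eef_pos: [0.482, 0.0213, 0.1854]
tcp_rot: [0.71, -0.04, -0.702, -0.046]
contact_force: [0.3, 0.1, 0.3]
opening: 1.001
```

```bash
cat > br.py <<'E'
from h import *
def brackets(c,roi=((.40,.17),(.66,.17),(.66,.37),(.40,.37)),zs=.014):
    f=c['frame'].astype(int); m=np.zeros(f.shape[:2],np.uint8)
    cv2.fillPoly(m,[proj(c,[(x,y,.003) for x,y in roi]).astype(np.int32)],1)
    g=f.min(2);sat=f.max(2)-g
    # white part on dark plate: bright, and surrounded by dark -> drop blobs touching the bench
    b=((g>115)&(sat<30)).astype(np.uint8)
    n,l,stt,cen=cv2.connectedComponentsWithStats(b)
    out=[]
    for i in range(1,n):
        if 90<stt[i,4]<900 and m[int(cen[i,1]),int(cen[i,0])]:
            pts=cv2.findContours((l==i).astype(np.uint8),0,cv2.CHAIN_APPROX_NONE)[0][0].reshape(-1,2)
            W=np.array([onz(c,p,zs)[:2] for p in pts]);(cx,cy),(w,h),a=cv2.minAreaRect((W*1e4).astype(np.float32))
            if w<h: a+=90
            a=(a+90)%180-90
            out.append((round(cx/1e4,4),round(cy/1e4,4),round(a,1),stt[i,4],(round(max(w,h)/10),round(min(w,h)/10))))
    return out
E
python3 - <<'E'
from br import *
for n in('top0','side0'): print(n,*brackets(load(n)),sep='\n')
for n in('top','side'): print(n,*brackets(grab(n,n+'3')),sep='\n')
st()
E
```

```text
top0
(0.5779, 0.2739, 1.2, np.int32(94), (44, 22))
side0
(0.5121, 0.2279, -74.5, np.int32(185), (31, 31))
(0.5881, 0.2708, 1.1, np.int32(181), (31, 30))
(0.4921, 0.2986, -30.2, np.int32(185), (32, 25))
(0.4725, 0.3175, 52.2, np.int32(91), (23, 16))
top
(0.5789, 0.2753, -2.6, np.int32(114), (47, 23))
side
(0.5121, 0.2279, -74.5, np.int32(196), (31, 31))
(0.5789, 0.2709, -1.5, np.int32(277), (49, 30))
(0.4927, 0.2996, -37.1, np.int32(198), (31, 27))
t 12.45 q [-0.172 -0.105  2.097  0.01   1.151  1.518] p [0.478  0.0219 0.1787] tx [ 0.001  0.009 -1.   ] ty [-0.122 -0.992 -0.009] F [-0.9 -0.  -0.2] op 1.001
```

```bash
sed -i 's/g>115/g>95/; s/^    n,l,stt/    b=cv2.morphologyEx(b,cv2.MORPH_CLOSE,np.ones((3,3),np.uint8))\n    n,l,stt/' br.py
python3 - <<'E'
from br import *
for n in('top0','side0','top3'): print(n,*brackets(load(n)),sep='\n')
plan([.503,.2276,.10],107.7)
E
```

```text
top0
(0.5779, 0.275, 2.1, np.int32(154), (50, 25))
(0.5021, 0.23, 17.2, np.int32(158), (49, 26))
side0
(0.5051, 0.2264, 17.4, np.int32(328), (49, 33))
(0.5789, 0.2709, -1.2, np.int32(340), (50, 31))
top3
(0.5779, 0.2746, -2.3, np.int32(163), (49, 27))
(0.5027, 0.2299, 15.0, np.int32(166), (50, 27))
t 12.45 q [-0.172 -0.105  2.097  0.01   1.151  1.518] p [0.478  0.0219 0.1787] tx [ 0.001  0.009 -1.   ] ty [-0.122 -0.992 -0.009] F [-0.9 -0.  -0.2] op 1.001
shift [  8.06 -20.65   0.03] turn -24.7
```

>>> drive_tool([
  [0,-4.13,0,0,0.8],
  [0,-4.13,0,0,0.8],
  [0,-4.13,0,0,0.8],
  [0,-4.13,0,0,0.8],
  [0,-4.13,0,0,0.8],
  [0,0,0,-8.5,0.8],
  [0,0,0,-8.5,0.8],
  [0,0,0,-7.7,0.8],
  [4,0,0,0,0.8],
  [0,0,0,0,0.8],
])

```text
time: 13.45
eef_pos: [0.497, 0.2262, 0.1316]
tcp_rot: [-0.693, -0.112, 0.704, -0.105]
contact_force: [-1.4, -0.8, -0.4]
opening: 0.801
```

Run:
```python
from br import *
plan([.503,.2276,.004],107.7)
```

```text
t 13.45 q [0.237 0.117 1.968 0.012 1.072 1.493] p [0.497  0.2262 0.1316] tx [-0.017  0.006 -1.   ] ty [ 0.303 -0.953 -0.011] F [-1.4 -0.8 -0.4] op 0.801
shift [12.75  0.2  -0.8 ] turn -0.0
```

>>> drive_tool([
  [3.7,0.2,-0.8,0,0.8],
  [4,0,0,0,0.8],
  [3,0,0,0,0.8],
  [1.8,0,0,0,0.8],
  [0,0,0,0,0.8],
  [0,0,0,0,0],
  [0,0,0,0,0],
  [0,0,0,0,0],
  [0,0,0,0,0],
  [0,0,0,0,0],
], force=30)

```text
time: 14.45
eef_pos: [0.5115, 0.2297, 0.016]
tcp_rot: [0.699, 0.112, -0.698, 0.105]
contact_force: [-0.7, 0.5, 5.7]
opening: 0.268
```

Run:
```python
from br import *
plan([.503,.2276,.004],107.7)
```

```text
t 14.45 q [0.236 0.314 1.985 0.014 0.84  1.489] p [0.5115 0.2297 0.016 ] tx [ 0.     0.011 -1.   ] ty [ 0.304 -0.953 -0.01 ] F [-0.7  0.5  5.7] op 0.268
shift [ 1.2  -0.04  0.87] turn -0.0
```

Run:
```python
from br import *
st(); c=grab('side','side4');st();c=grab('top','top4');st()
from mos import mos
mos('pics/m4.png',[(load('side4')['frame'][...,::-1],200,280,140,140,4,0,0)])
```

```text
t 14.45 q [0.236 0.314 1.985 0.014 0.84  1.489] p [0.5115 0.2297 0.016 ] tx [ 0.     0.011 -1.   ] ty [ 0.304 -0.953 -0.01 ] F [-0.7  0.5  5.7] op 0.268
t 14.5 q [0.237 0.314 1.985 0.014 0.84  1.489] p [0.5114 0.2297 0.016 ] tx [ 0.     0.011 -1.   ] ty [ 0.304 -0.953 -0.01 ] F [-0.9 -0.1  6.4] op 0.267
t 14.55 q [0.236 0.314 1.985 0.014 0.84  1.489] p [0.5114 0.2297 0.016 ] tx [ 0.     0.011 -1.   ] ty [ 0.304 -0.953 -0.01 ] F [-0.7  0.5  6.4] op 0.265
```

View pics/m4.png

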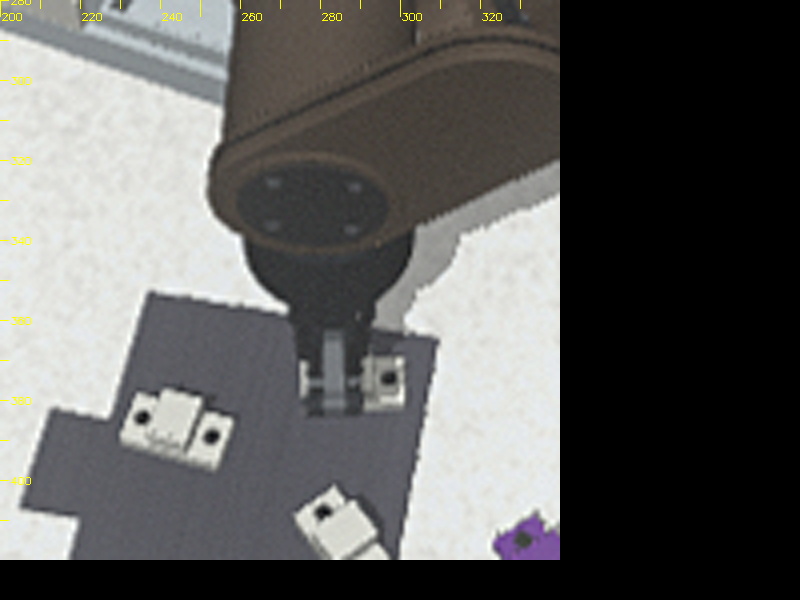

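Side view: the gripper holds the bracket at (282,373), about 8 mm off its middle because I read the pose before it settled. The grip is sound at 22.5 mm. I'll lift, turn and carry it, allowing for that offset, and let later moves settle before reading.

>>> drive_tool([
  [-3,0,0,0,0],
  [-4,0,0,0,0],
  [-4,0,0,0,0],
  [0,0,0,8.5,0],
  [0,0,0,8.5,0],
  [0,0,0,7.9,0],
  [0,0,0,0,0],
  [0,0,0,0,0],
  [0,0,0,0,0],
])

```text
time: 15.45
eef_pos: [0.5102, 0.2282, 0.1239]
tcp_rot: [-0.704, 0.04, 0.707, 0.047]
contact_force: [1.0, 0.2, -1.3]
opening: 0.267
```

Run:
```python
from br import *
plan([.6583,.0288,.028],82.8)
```

```text
t 15.45 q [0.234 0.147 1.95  0.012 1.046 1.923] p [0.5102 0.2282 0.1239] tx [-0.003  0.01  -1.   ] ty [-0.124 -0.992 -0.009] F [ 1.   0.2 -1.3] op 0.267
shift [  9.34  18.05 -17.2 ] turn 0.1
```

>>> drive_tool([
  [0,3,-2.87,0,0],
  [0,3,-2.87,0,0],
  [0,3,-2.87,0,0],
  [0,3,-2.87,0,0],
  [0,3,-2.87,0,0],
  [0,3.05,-2.85,0,0],
  [0,0,0,0,0],
  [0,0,0,0,0],
  [3,0,0,0,0],
  [3,0,0,0,0],
])

```text
time: 16.45
eef_pos: [0.6585, 0.0295, 0.0623]
tcp_rot: [-0.705, 0.04, 0.706, 0.047]
contact_force: [0.6, -0.3, -0.7]
opening: 0.268
```

>>> drive_tool([
  [2,0,0,0,0],
  [1.2,0,0,0,0],
  [0,0,0,0,0],
  [0,0,0,0,0],
  [0,0,0,0,0.4],
  [0,0,0,0,0.4],
  [0,0,0,0,0.4],
])

```text
time: 17.15
eef_pos: [0.6588, 0.0284, 0.0309]
tcp_rot: [-0.705, 0.041, 0.706, 0.048]
contact_force: [-0.3, 0.4, -0.6]
opening: 0.4
```

Run:
```python
from br import *
st()
```

```text
t 17.15 q [-0.114  0.473  1.729  0.012  0.942  1.575] p [0.6588 0.0284 0.0309] tx [-0.001  0.01  -1.   ] ty [-0.125 -0.992 -0.01 ] F [-0.3  0.4 -0.6] op 0.4
```

>>> drive_tool([
  [-3,0,0,0,0.4],
  [-4,0,0,0,0.6],
  [-3,0,0,0,0.8],
  [0,-3.86,1.85,0,0.8],
  [0,-3.86,1.85,0,0.8],
  [0,-3.86,1.85,0,0.8],
  [0,-3.86,1.85,0,0.8],
  [0,-3.86,1.85,0,0.8],
  [0,-3.86,1.85,0,0.8],
  [0,0,0,-5.5,0.8],
])

```text
time: 18.15
eef_pos: [0.5754, 0.2758, 0.133]
tcp_rot: [-0.706, 0.004, 0.708, 0.012]
contact_force: [0.2, -0.6, 0.4]
opening: 0.797
```

>>> drive_tool([
  [0,0,0,0,0.8],
  [0,0,0,0,0.8],
  [0,0,0,0,0.8],
])

```text
time: 18.45
eef_pos: [0.5778, 0.2703, 0.1325]
tcp_rot: [-0.706, 0.008, 0.708, 0.015]
contact_force: [0.5, 0.2, -0.8]
opening: 0.798
```

Run:
```python
from br import *
print(*brackets(grab('side','side5')),sep='\n');print(*brackets(grab('top','top5')),sep='\n')
plan([.5779,.2721,.015],88.3)
from mos import mos
mos('pics/m5.png',[(load('side5')['frame'][...,::-1],140,210,200,240,2,0,0),(load('top5')['frame'][...,::-1],140,150,190,130,2,400,0)],800,480)
```

```text
(0.5788, 0.2717, -1.5, np.int32(378), (51, 33))
(0.5683, 0.2747, 2.1, np.int32(97), (30, 25))
t 18.55 q [0.275 0.299 1.75  0.012 1.092 1.872] p [0.5778 0.2703 0.1324] tx [-0.003  0.01  -1.   ] ty [-0.032 -0.999 -0.01 ] F [0.5 0.5 0.3] op 0.797
shift [11.74 -0.07 -0.04] turn -0.1
```

View pics/m5.png

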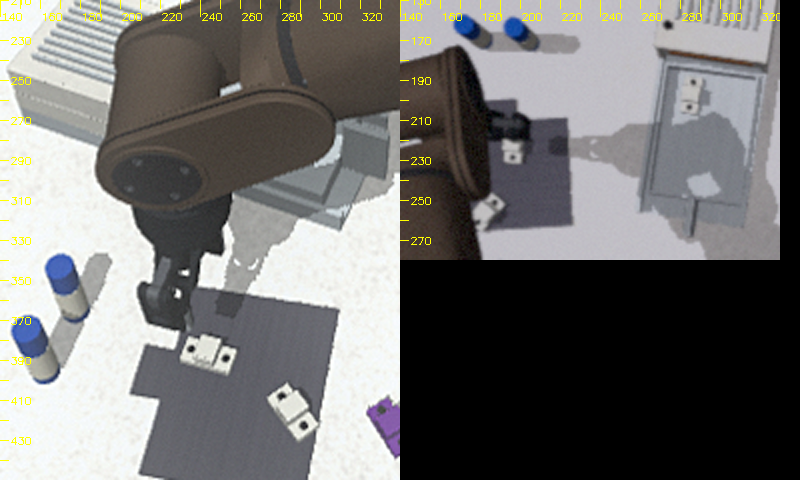

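Bracket 2 lies in the tray's far end at top (284,197); bracket 1 is unmoved at side (243,384). Next is bracket 1.

>>> drive_tool([
  [4,-0.1,0,0,0.8],
  [4,0,0,0,0.8],
  [2.5,0,0,0,0.8],
  [1.2,0,0,0,0.8],
  [0,0,0,0,0.8],
  [0,0,0,0,0.8],
  [0,0,0,0,0],
  [0,0,0,0,0],
  [0,0,0,0,0],
  [0,0,0,0,0],
])

```text
time: 19.55
eef_pos: [0.578, 0.2738, 0.0168]
tcp_rot: [-0.707, 0.007, 0.707, 0.014]
contact_force: [-0.1, 0.2, 4.1]
opening: 0.268
```

>>> drive_tool([
  [0,0,0,0,0],
  [-3,0,0,0,0],
  [-4,0,0,0,0],
  [-4,0,0,0,0],
  [0,0,0,5.5,0],
  [0,0,0,0,0],
  [0,0,0,0,0],
  [0,0,0,0,0],
])

```text
time: 20.35
eef_pos: [0.576, 0.2719, 0.1232]
tcp_rot: [-0.703, 0.041, 0.708, 0.047]
contact_force: [-0.1, 0.8, 0.1]
opening: 0.269
```

Run:
```python
from br import *
plan([.5951,.0368,.028],82.8)
```

```text
t 20.35 q [0.278 0.31  1.755 0.012 1.081 1.968] p [0.576  0.2719 0.1232] tx [-0.007  0.009 -1.   ] ty [-0.124 -0.992 -0.008] F [-0.1  0.8  0.1] op 0.269
shift [ 9.3  23.17 -4.89] turn 0.1
```

>>> drive_tool([
  [0,4.63,-0.97,0,0],
  [0,4.63,-0.97,0,0],
  [0,4.63,-0.97,0,0],
  [0,4.63,-0.97,0,0],
  [0,4.63,-0.97,0,0],
  [0,0,0,0,0],
  [0,0,0,0,0],
  [3,0,0,0,0],
  [3,0,0,0,0],
  [2,0,0,0,0],
])

```text
time: 21.35
eef_pos: [0.5942, 0.0394, 0.04]
tcp_rot: [-0.703, 0.04, 0.708, 0.047]
contact_force: [-0.9, 0.5, -0.8]
opening: 0.27
```

>>> drive_tool([
  [1.1,0,0,0,0],
  [0,0,0,0,0],
  [0,0,0,0,0],
  [0,0,0,0,0.4],
  [0,0,0,0,0.4],
  [0,0,0,0,0.4],
  [-3,0,0,0,0.4],
  [-4,0,0,0,0.6],
  [-3,0,0,0,0.8],
])

```text
time: 22.25
eef_pos: [0.5971, 0.0363, 0.1345]
tcp_rot: [-0.705, 0.041, 0.706, 0.048]
contact_force: [0.5, 0.2, 0.7]
opening: 0.73
```

Run:
```python
from br import *
print(*brackets(grab('side','side6'),roi=((.36,.15),(.66,.15),(.66,.40),(.36,.40))),sep='\n')
plan([.4848,.3058,.13],90-38.7)
```

```text
t 22.3 q [-0.113  0.211  1.842  0.011  1.081  1.579] p [0.6005 0.036  0.1406] tx [ 0.009  0.009 -1.   ] ty [-0.125 -0.992 -0.01 ] F [2.2 0.2 2.6] op 0.793
shift [  1.19 -25.31  14.87] turn 31.5
```

>>> drive_tool([
  [0,0,0,-8.25,0.8],
  [0,0,0,-8.25,0.8],
  [0,0,0,-8.25,0.8],
  [0,0,0,-8.25,0.8],
  [0,0,0,-8.25,0.8],
  [0,0,0,-8.25,0.8],
  [0,0,0,-8.25,0.8],
  [0,0,0,-8.25,0.8],
  [0,0,0,-8.25,0.8],
])

```text
time: 23.2
eef_pos: [0.5965, 0.0363, 0.1322]
tcp_rot: [0.59, 0.396, -0.587, 0.389]
contact_force: [-0.5, 0.1, -0.7]
opening: 0.8
```

>>> drive_tool([
  [0,0,0,-8.25,0.8],
  [0,0,0,-8.25,0.8],
  [0,0,0,-8.25,0.8],
  [0,0,0,-8.25,0.8],
  [0,0,0,-8.25,0.8],
  [0,0,0,-8.25,0.8],
  [0,0,0,-8.25,0.8],
  [0,0,0,-8.25,0.8],
  [0,0,0,-8.25,0.8],
  [0,0,0,0,0.8],
])

```text
time: 24.2
eef_pos: [0.5965, 0.0363, 0.1322]
tcp_rot: [0.238, 0.669, -0.231, 0.665]
contact_force: [-0.8, 0.0, -0.8]
opening: 0.796
```

Run:
```python
from br import *
plan([.4848,.3058,.13],90-38.7)
a=load('side0')['frame'][395:440,270:310].astype(int);b=load('side6')['frame'][395:440,270:310].astype(int)
print('diff b3',np.abs(a-b).mean(), np.abs(a-b).max())
```

```text
t 24.2 q [-0.113  0.219  1.849  0.011  1.077 -1.013] p [0.5965 0.0363 0.1322] tx [-0.002  0.01  -1.   ] ty [0.626 0.78  0.006] F [-0.8  0.  -0.8] op 0.796
shift [  0.51  14.03 -25.57] turn -0.0
diff b3 10.487592592592593 22
```

>>> drive_tool([
  [0,2.34,-4.26,0,0.8],
  [0,2.34,-4.26,0,0.8],
  [0,2.34,-4.26,0,0.8],
  [0,2.34,-4.26,0,0.8],
  [0,2.34,-4.26,0,0.8],
  [0,2.34,-4.26,0,0.8],
  [0,0,0,0,0.8],
  [0,0,0,0,0.8],
  [0,0,0,0,0.8],
])

```text
time: 25.1
eef_pos: [0.4852, 0.3051, 0.135]
tcp_rot: [0.238, 0.669, -0.232, 0.665]
contact_force: [0.8, 0.3, -0.3]
opening: 0.798
```

Run:
```python
from br import *
plan([.4848,.3058,.015],90-38.7)
a=load('side0')['frame'][395:440,270:310].astype(int);b=grab('side','side7')['frame'][395:440,270:310].astype(int)
print('diff b3',np.abs(a-b).mean(), np.abs(a-b).max())
```

```text
t 25.1 q [ 0.38   0.162  1.911  0.011  1.068 -0.519] p [0.4852 0.3051 0.135 ] tx [-0.003  0.01  -1.   ] ty [0.627 0.779 0.006] F [ 0.8  0.3 -0.3] op 0.798
shift [12.   -0.04  0.02] turn -0.1
diff b3 15.516481481481481 30
```

>>> drive_tool([
  [4,0,0,0,0.8],
  [4,0,0,0,0.8],
  [2.6,0,0,0,0.8],
  [1.2,0,0,0,0.8],
  [0,0,0,0,0.8],
  [0,0,0,0,0.8],
  [0,0,0,0,0],
  [0,0,0,0,0],
  [0,0,0,0,0],
  [0,0,0,0,0],
])

```text
time: 26.15
eef_pos: [0.4854, 0.3075, 0.0184]
tcp_rot: [0.238, 0.669, -0.231, 0.666]
contact_force: [0.1, -0.3, 4.4]
opening: 0.271
```

>>> drive_tool([
  [0,0,0,0,0],
  [-3,0,0,0,0],
  [-4,0,0,0,0],
  [-4,0,0,0,0],
  [0,0,0,-8,0],
  [0,0,0,-8,0],
  [0,0,0,-8,0],
  [0,0,0,-7.5,0],
  [0,0,0,0,0],
  [0,0,0,0,0],
])

```text
time: 27.15
eef_pos: [0.4844, 0.3058, 0.1265]
tcp_rot: [0.049, 0.707, -0.042, 0.704]
contact_force: [0.4, -1.0, 0.1]
opening: 0.27
```

Run:
```python
from br import *
plan([.5405,.0437,.028],82.8)
```

```text
t 27.15 q [ 0.381  0.172  1.916  0.012  1.054 -1.067] p [0.4844 0.3058 0.1265] tx [-0.004  0.01  -1.   ] ty [0.128 0.992 0.009] F [ 0.4 -1.   0.1] op 0.27
shift [  9.58 -25.37   8.97] turn -0.2
```

>>> drive_tool([
  [0,-4.23,1.5,0,0],
  [0,-4.23,1.5,0,0],
  [0,-4.23,1.5,0,0],
  [0,-4.23,1.5,0,0],
  [0,-4.23,1.5,0,0],
  [0,-4.23,1.5,0,0],
  [0,0,0,0,0],
  [0,0,0,0,0],
  [3,0,0,0,0],
  [3,0,0,0,0],
])

```text
time: 28.15
eef_pos: [0.5428, 0.0447, 0.0646]
tcp_rot: [0.048, 0.706, -0.041, 0.706]
contact_force: [-0.3, 0.0, -0.0]
opening: 0.271
```

>>> drive_tool([
  [2,0,0,0,0],
  [1.4,0,0,0,0],
  [0,0,0,0,0],
  [0,0,0,0,0],
  [0,0,0,0,0.4],
  [0,0,0,0,0.4],
  [0,0,0,0,0.4],
  [-3,0,0,0,0.4],
  [-4,0,0,0,0.6],
  [-4,0,0,0,0.8],
])

```text
time: 29.15
eef_pos: [0.5417, 0.0426, 0.1412]
tcp_rot: [0.048, 0.707, -0.041, 0.704]
contact_force: [0.4, -0.8, 0.6]
opening: 0.723
```

>>> drive_tool([
  [-4,0,0,0,1],
  [-4,0,0,0,1],
  [0,-4,0,0,1],
  [0,-4,0,0,1],
  [0,-4,0,0,1],
  [0,-4,0,0,1],
  [0,-4,0,0,1],
  [0,0,0,0,1],
  [0,0,0,0,1],
])

```text
time: 30.05
eef_pos: [0.5171, -0.1572, 0.2184]
tcp_rot: [0.049, 0.707, -0.042, 0.704]
contact_force: [-0.6, 1.2, 0.2]
opening: 0.999
```

Run:
```python
from br import *
st()
from mos import mos
a=grab('side','side8')['frame'][...,::-1];b=grab('top','top8')['frame'][...,::-1]
mos('pics/m6.png',[(a,140,200,200,130,2,0,0),(b,240,160,110,120,3,410,0),(b,140,190,100,110,2,0,300),(b,360,230,100,60,3,410,380)])
```

```text
t 30.05 q [-0.487  0.004  1.917  0.009  1.228 -1.932] p [ 0.5171 -0.1572  0.2184] tx [-0.003  0.01  -1.   ] ty [0.128 0.992 0.01 ] F [-0.6  1.2  0.2] op 0.999
```

View pics/m6.png

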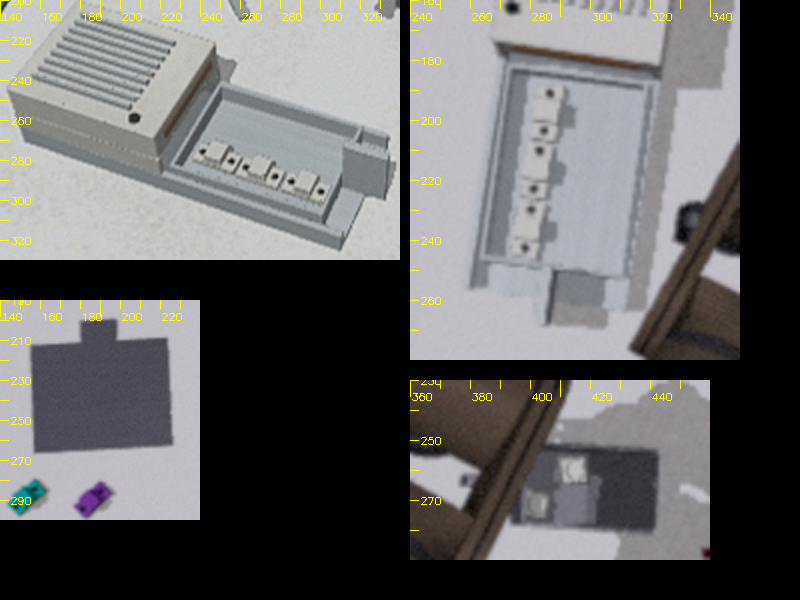

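All three brackets lie in a row on the tray's left side at top (278–288, 190–245), and the mat is empty. Next is the tub. The jaws close along its tipping axis, so gripping low on the handle may let it hang lip-down by itself. I'll turn and approach.

>>> drive_tool([
  [0,0,0,8.47,1],
  [0,0,0,8.47,1],
  [0,0,0,8.47,1],
  [0,0,0,8.47,1],
  [0,0,0,8.47,1],
  [0,0,0,8.47,1],
  [0,0,0,8.47,1],
  [0,0,0,8.47,1],
  [0,0,0,8.47,1],
  [0,0,0,8.47,1],
])

```text
time: 31.15
eef_pos: [0.5176, -0.1548, 0.2183]
tcp_rot: [0.511, 0.494, -0.507, 0.487]
contact_force: [-0.5, 0.4, 0.3]
opening: 1.001
```

>>> drive_tool([
  [0,0,0,0,1],
  [0,0,0,0,1],
])

```text
time: 31.35
eef_pos: [0.5175, -0.1555, 0.2183]
tcp_rot: [0.509, 0.496, -0.505, 0.49]
contact_force: [0.7, -0.1, -0.3]
opening: 0.998
```

Run:
```python
from br import *
plan([.4741,-.2367,.016],-2.05)
```

```text
t 31.35 q [-0.483  0.004  1.917  0.008  1.228 -0.457] p [ 0.5175 -0.1555  0.2183] tx [-0.003  0.01  -1.   ] ty [ 1.    -0.029 -0.003] F [ 0.7 -0.1 -0.3] op 0.998
shift [20.15 -4.04  8.45] turn 0.4
```

>>> drive_tool([
  [0,-2,4.2,0,1],
  [0,-2.04,4.25,0,1],
  [5,0,0,0,1],
  [0,0,0,0,1],
  [0,0,0,0,1],
  [0,0,0,0,1],
])

```text
time: 31.95
eef_pos: [0.4752, -0.2389, 0.1694]
tcp_rot: [0.51, 0.495, -0.506, 0.49]
contact_force: [-0.4, -0.3, -0.4]
opening: 0.999
```

Run:
```python
from br import *
plan([.4741,-.2367,.016],-2.05)
a=grab('side','side9')['frame'][...,::-1];b=grab('top','top9')['frame'][...,::-1]
from mos import mos
mos('pics/m7.png',[(a,310,100,110,140,4,0,0),(b,360,220,110,80,3,450,0)],800,560)
```

```text
t 31.95 q [-0.66   0.034  1.98   0.007  1.133 -0.632] p [ 0.4752 -0.2389  0.1694] tx [-0.001  0.009 -1.   ] ty [ 1.    -0.031 -0.001] F [-0.4 -0.3 -0.4] op 0.999
shift [15.34 -0.1  -0.09] turn 0.3
```

View pics/m7.png

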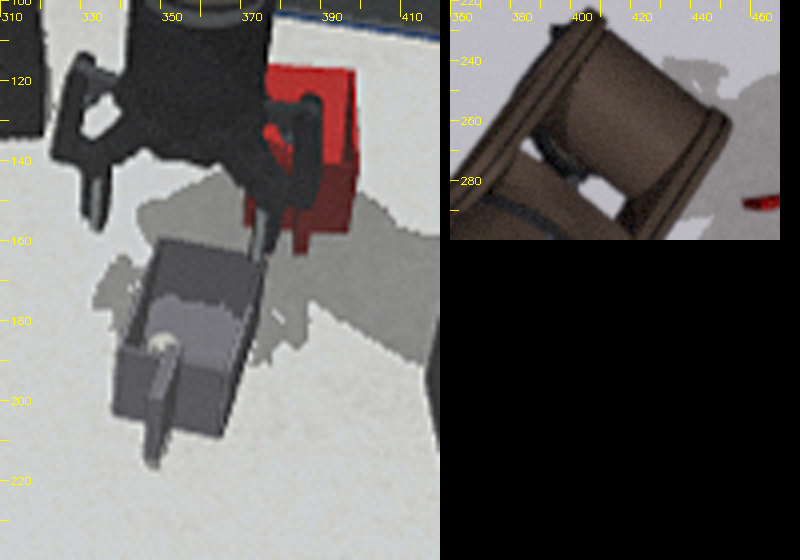

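The handle at side (348,200) lies between the fingers. I'll descend and grip gently low on the plate, then lift a little to see whether the tub pivots.

>>> drive_tool([
  [4,-0.1,-0.1,0,1],
  [4,0,0,0,1],
  [4,0,0,0,1],
  [2,0,0,0,1],
  [1.2,0,0,0,1],
  [0,0,0,0,1],
  [0,0,0,0,0],
  [0,0,0,0,0],
  [0,0,0,0,0],
  [0,0,0,0,0],
], force=20)

```text
time: 33.05
eef_pos: [0.4732, -0.237, 0.0166]
tcp_rot: [0.51, 0.494, -0.506, 0.489]
contact_force: [-0.5, -0.6, 1.2]
opening: 0.327
```

>>> drive_tool([
  [0,0,0,0,0],
  [0,0,0,0,0],
  [0,0,0,0,0],
])

```text
time: 33.35
eef_pos: [0.4731, -0.2369, 0.0161]
tcp_rot: [0.51, 0.494, -0.506, 0.489]
contact_force: [0.4, 0.9, 3.4]
opening: 0.113
```

>>> drive_tool([
  [-1,0,0,0,0],
  [-2,0,0,0,0],
  [-2,0,0,0,0],
  [0,0,0,0,0],
  [0,0,0,0,0],
  [0,0,0,0,0],
])

```text
time: 33.95
eef_pos: [0.4717, -0.2363, 0.0641]
tcp_rot: [0.51, 0.496, -0.507, 0.487]
contact_force: [-0.7, 0.5, -2.2]
opening: 0.113
```

Run:
```python
from br import *
s,M=st();print(s['wrist_torque'])
a=grab('side','side10')['frame'][...,::-1];b=grab('top','top10')['frame'][...,::-1]
from mos import mos
mos('pics/m8.png',[(a,310,100,110,140,4,0,0),(b,340,220,130,80,2,450,0)],800,560)
```

```text
t 33.95 q [-0.66   0.175  2.046  0.008  0.932 -0.631] p [ 0.4717 -0.2363  0.0641] tx [-0.005  0.012 -1.   ] ty [ 0.999 -0.033 -0.006] F [-0.7  0.5 -2.2] op 0.113
[0.19837779 0.01293121 0.00063231]
```

View pics/m8.png

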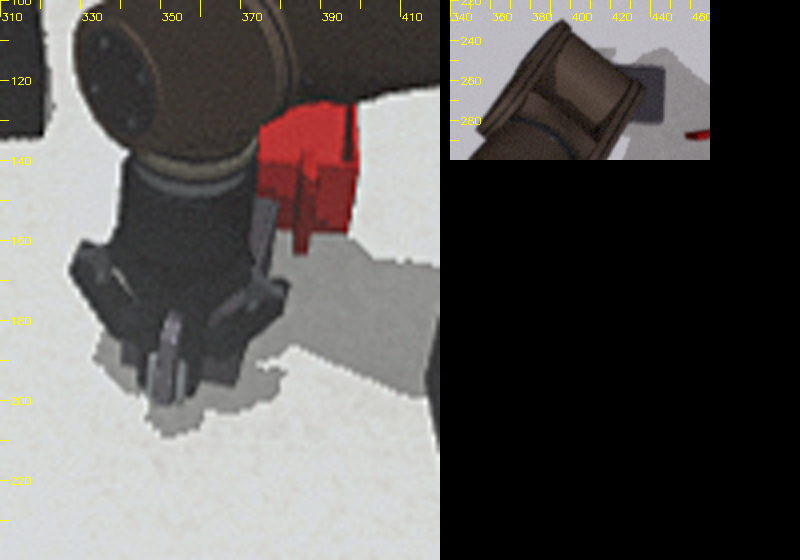

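The gentle grip holds the tub rigid: the wrist torque is 0.2 N·m and the tub is level. I'll try sharp lifts with slow returns, which load the pads past friction only in the lip-down sense, and use the wrist torque to sense the angle.

>>> drive_tool([
  [-5,0,0,0,0],
  [0,0,0,0,0],
  [0,0,0,0,0],
  [0,0,0,0,0],
  [0,0,0,0,0],
])

```text
time: 34.55
eef_pos: [0.4717, -0.2367, 0.1135]
tcp_rot: [0.51, 0.496, -0.507, 0.487]
contact_force: [0.2, 0.2, -2.2]
opening: 0.11
```

```bash
cat > wt.py <<'E'
from h import *
s,M=st();print('wt',np.round(s['wrist_torque'],3),'tool frame F',np.round(M.T@s['contact_force'],2))
E
python3 wt.py
```

```text
t 34.55 q [-0.66   0.101  2.023  0.007  1.03  -0.631] p [ 0.4717 -0.2367  0.1135] tx [-0.006  0.013 -1.   ] ty [ 0.999 -0.033 -0.007] F [ 0.2  0.2 -2.2] op 0.11
wt [ 0.121 -0.046 -0.028] tool frame F [ 2.22  0.16 -0.14]
```

>>> drive_tool([
  [-5,0,0,0,0],
  [-5,0,0,0,0],
  [-5,0,0,0,0],
  [0,0,0,0,0],
  [0,0,0,0,0],
  [0,0,0,0,0],
  [0,0,0,0,0],
])

```text
time: 35.25
eef_pos: [0.4722, -0.2382, 0.2622]
tcp_rot: [0.51, 0.497, -0.507, 0.486]
contact_force: [-0.3, 0.3, -2.5]
opening: 0.116
```

```bash
python3 wt.py
```

```text
t 35.25 q [-0.662 -0.055  1.893  0.006  1.318 -0.63 ] p [ 0.4722 -0.2382  0.2622] tx [-0.008  0.014 -1.   ] ty [ 0.999 -0.033 -0.008] F [-0.3  0.3 -2.5] op 0.116
wt [ 0.131 -0.023 -0.003] tool frame F [ 2.47 -0.26 -0.21]
```

```bash
cat > wt.py <<'E'
from h import *
W=[];F=[]
for i in range(6):
    c=read_camera('side'); s=readout.get_state(); W.append(s['wrist_torque']);F.append(s['contact_force'])
print('wt',np.round(np.mean(W,0),3),'sd',np.round(np.std(W,0),3),'F',np.round(np.mean(F,0),2)); st()
E
python3 wt.py
python3 - <<'E'
from h import *
from mos import mos
a=grab('side','side11')['frame'][...,::-1]
mos('pics/m9.png',[(a,290,30,130,150,4,0,0)],520,600)
E
```

```text
wt [ 0.141 -0.022  0.014] sd [0.024 0.034 0.029] F [-0.11  0.   -2.29]
t 35.55 q [-0.662 -0.057  1.89   0.006  1.318 -0.63 ] p [ 0.4732 -0.239   0.2649] tx [-0.004  0.011 -1.   ] ty [ 0.999 -0.033 -0.004] F [ 0.2 -0.2 -2.7] op 0.117
```

View pics/m9.png

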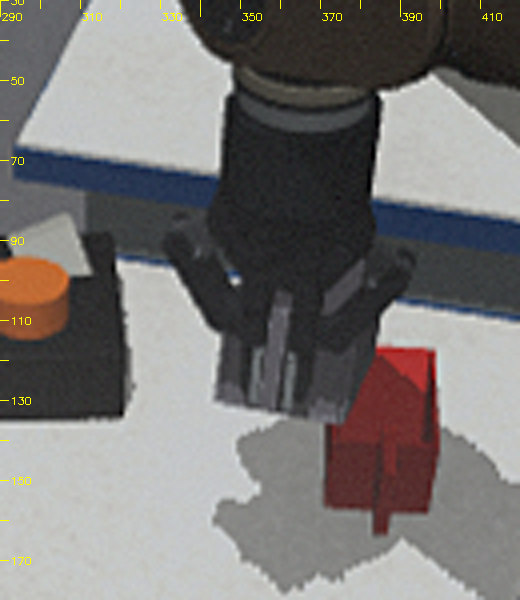

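The tub is still level: 0.14 N·m matches its weight at full lever. New plan: put it down, regrip it higher on the handle with the hand turned half round, and turn the lip towards the station. Then I roll the tub over the right rail's edge by its cheek fronts, with the pads acting as a stiff hinge. First I set it down and regrip.

>>> drive_tool([
  [4,0,0,0,0],
  [4,0,0,0,0],
  [4,0,0,0,0],
  [4,0,0,0,0],
  [4,0,0,0,0],
  [2.5,0,0,0,0],
  [1.2,0,0,0,0],
  [1.1,0,0,0,0],
  [0,0,0,0,0],
  [0,0,0,0,0],
])

```text
time: 36.6
eef_pos: [0.4731, -0.2371, 0.0184]
tcp_rot: [0.51, 0.494, -0.506, 0.489]
contact_force: [1.3, 0.3, -2.0]
opening: 0.116
```

```bash
python3 wt.py
python3 - <<'E'
from h import *
T=load('top0')
for p in [(372,185),(385,172),(405,158),(435,150),(425,140)]: print('cal',onz(T,p,.005))
E
```

```text
wt [ 0.144 -0.019 -0.   ] sd [0.033 0.035 0.022] F [-0.12  0.19 -2.31]
t 36.9 q [-0.659  0.256  2.056  0.008  0.838 -0.631] p [ 0.4728 -0.2368  0.018 ] tx [-0.002  0.01  -1.   ] ty [ 0.999 -0.033 -0.003] F [-0.3  0.2 -3. ] op 0.113
cal [ 0.69123799 -0.2056346   0.005     ]
cal [ 0.7282748  -0.24105301  0.005     ]
cal [ 0.76869456 -0.29597237  0.005     ]
cal [ 0.79300289 -0.37897669  0.005     ]
cal [ 0.82063304 -0.35112437  0.005     ]
```

>>> drive_tool([
  [0.2,0,0,0,0],
  [0,0,0,0,1],
  [0,0,0,0,1],
  [0,0,0,0,1],
  [0,0,0,0,1],
  [-4,0,0,0,1],
  [-4,0,0,0,1],
  [-3,0,0,0,1],
  [0,0,0,8.57,1],
  [0,0,0,8.57,1],
])

```text
time: 37.9
eef_pos: [0.4738, -0.2384, 0.1274]
tcp_rot: [0.579, 0.411, -0.576, 0.406]
contact_force: [-0.1, -0.5, -0.4]
opening: 1.0
```

>>> drive_tool([
  [0,0,0,8.57,1],
  [0,0,0,8.57,1],
  [0,0,0,8.57,1],
  [0,0,0,8.57,1],
  [0,0,0,8.57,1],
  [0,0,0,8.57,1],
  [0,0,0,8.57,1],
  [0,0,0,8.57,1],
  [0,0,0,8.57,1],
  [0,0,0,8.57,1],
])

```text
time: 38.9
eef_pos: [0.4729, -0.2377, 0.1254]
tcp_rot: [-0.699, 0.09, 0.702, 0.096]
contact_force: [-0.6, -0.2, -0.1]
opening: 1.0
```

>>> drive_tool([
  [0,0,0,8.57,1],
  [0,0,0,8.57,1],
  [0,0,0,8.57,1],
  [0,0,0,8.57,1],
  [0,0,0,8.57,1],
  [0,0,0,8.57,1],
  [0,0,0,8.57,1],
  [0,0,0,8.57,1],
  [0,0,0,8.57,1],
  [0,0,0,0,1],
])

```text
time: 39.9
eef_pos: [0.4729, -0.2377, 0.1255]
tcp_rot: [-0.489, 0.506, 0.495, 0.51]
contact_force: [-0.3, -0.0, -0.1]
opening: 1.001
```

Run:
```python
from h import *
grab('side','side12'); plan([.4728,-.2380,.0435],-1.9)
```

```text
t 39.95 q [-0.661  0.085  2.015  0.007  1.05   2.507] p [ 0.4729 -0.2377  0.1255] tx [-0.003  0.01  -1.   ] ty [-1.     0.03   0.003] F [-0.4 -0.2 -0.1] op 0.999
shift [ 8.19 -0.02 -0.11] turn 0.2
```

>>> drive_tool([
  [4,0,-0.1,0,1],
  [3,0,0,0,1],
  [1.2,0,0,0,1],
  [0,0,0,0,0],
  [0,0,0,0,0],
  [0,0,0,0,0],
  [0,0,0,0,0],
  [0,0,0,0,0],
  [0,0,0,0,0],
  [0,0,0,0,0],
])

```text
time: 40.95
eef_pos: [0.4731, -0.2383, 0.0446]
tcp_rot: [-0.489, 0.506, 0.495, 0.51]
contact_force: [-1.3, 0.3, 5.3]
opening: 0.113
```

>>> drive_tool([
  [0,0,0,0,0],
  [-3,0,0,0,0],
  [-5,0,0,0,0],
  [-5,0,0,0,0],
  [-4,0,0,0,0],
  [0,0,0,0,0],
  [0,0,0,0,0],
])

```text
time: 41.65
eef_pos: [0.473, -0.2393, 0.2134]
tcp_rot: [-0.489, 0.506, 0.495, 0.51]
contact_force: [-0.3, 0.5, -4.0]
opening: 0.109
```

```bash
python3 wt.py
```

```text
wt [ 0.123  0.021 -0.01 ] sd [0.031 0.02  0.042] F [-0.05 -0.04 -2.66]
t 41.95 q [-0.663 -0.012  1.946  0.007  1.22   2.509] p [ 0.4723 -0.2389  0.2112] tx [-0.006  0.013 -1.   ] ty [-0.999  0.033  0.007] F [ 0.5 -0.2 -3.8] op 0.114
```

>>> drive_tool([
  [0,0,0,-8.3,0],
  [0,0,0,-8.3,0],
  [0,0,0,-8.3,0],
  [0,0,0,-8.3,0],
  [0,0,0,-8.3,0],
  [0,0,0,-8.3,0],
  [0,0,0,-8.3,0],
  [0,0,0,-8.3,0],
  [0,0,0,-8.3,0],
  [0,0,0,-8.3,0],
])

```text
time: 42.95
eef_pos: [0.4727, -0.2394, 0.2123]
tcp_rot: [-0.703, 0.049, 0.707, 0.056]
contact_force: [-0.4, 0.6, -2.4]
opening: 0.114
```

>>> drive_tool([
  [0,0,0,-8.3,0],
  [0,0,0,-8.3,0],
  [0,0,0,-8.3,0],
  [0,0,0,-8.3,0],
  [0,0,0,-8.3,0],
  [0,0,0,-8.3,0],
  [0,0,0,-8.3,0],
  [0,0,0,-8.3,0],
  [0,0,0,-8.3,0],
  [0,0,0,-8.3,0],
])

```text
time: 43.95
eef_pos: [0.4728, -0.2396, 0.2124]
tcp_rot: [0.564, 0.432, -0.562, 0.424]
contact_force: [-0.1, -0.2, -2.9]
opening: 0.112
```

>>> drive_tool([
  [0,0,0,-8.3,0],
  [0,0,0,0,0],
  [0,0,0,0,0],
  [0,0,0,0,0],
])

```text
time: 44.35
eef_pos: [0.4731, -0.2396, 0.2132]
tcp_rot: [0.534, 0.469, -0.531, 0.462]
contact_force: [0.6, -0.3, -2.9]
opening: 0.113
```

```bash
cat >> h.py <<'E'
CT=np.array([.592,.012]);YA=-.1246;U=np.array([np.cos(YA),np.sin(YA)]);N=np.array([-np.sin(YA),np.cos(YA)])
def tp(x,y): return list(CT+U*x/1000+N*y/1000)
E
python3 - <<'E'
from h import *
P=tp(-15,-235); print(P); plan(P+[.0515],90-97.14)
grab('top','top13');grab('side','side13')
E
```

```text
[np.float64(0.5479109947104058), np.float64(-0.219313984904878)]
t 44.35 q [-0.663 -0.014  1.944  0.006  1.22  -0.531] p [ 0.4731 -0.2396  0.2132] tx [-0.003  0.01  -1.   ] ty [ 0.991 -0.134 -0.005] F [ 0.6 -0.3 -2.9] op 0.113
shift [16.16  7.22 -2.86] turn -0.6
```

>>> drive_tool([
  [0,3.6,-1.4,-0.6,0],
  [0,3.6,-1.4,0,0],
  [4,0,0,0,0],
  [4,0,0,0,0],
  [4,0,0,0,0],
  [3,0,0,0,0],
  [1,0,0,0,0],
  [0,0,0,0,0],
  [0,0,0,0,0],
  [0,0,0,0,0],
])

```text
time: 45.45
eef_pos: [0.5494, -0.2204, 0.0562]
tcp_rot: [0.532, 0.47, -0.527, 0.467]
contact_force: [1.0, 0.0, -2.2]
opening: 0.111
```

```bash
python3 wt.py
python3 - <<'E'
from h import *
from mos import mos
plan(tp(-15,-219)+[.0535],90-97.14)
a=grab('side','side14')['frame'][...,::-1]; b=grab('top','top14')['frame'][...,::-1]
mos('pics/m10.png',[(a,240,120,150,160,4,0,0)],600,600)
E
```

```text
wt [-0.148  0.026 -0.004] sd [0.027 0.027 0.027] F [ 0.2  -0.01 -2.08]
t 45.75 q [-0.556  0.312  1.899  0.009  0.937 -0.439] p [ 0.548  -0.2195  0.0542] tx [-0.002  0.009 -1.   ] ty [ 0.993 -0.121 -0.003] F [ 0.7  0.5 -2. ] op 0.113
t 45.75 q [-0.556  0.312  1.899  0.009  0.937 -0.439] p [ 0.548  -0.2195  0.0542] tx [-0.002  0.009 -1.   ] ty [ 0.993 -0.121 -0.003] F [ 0.7  0.5 -2. ] op 0.113
shift [ 0.09 -0.   -1.62] turn 0.2
```

View pics/m10.png

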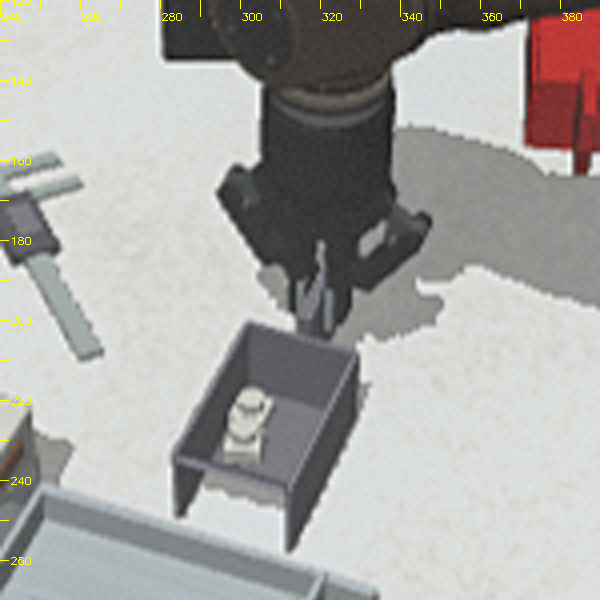

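The tub's lip faces the rail with its open cheeks forward, and both feet are inside at (248,222). I'll push forward gently to touch the rail.

>>> drive_tool([
  [0,0,-1,0,0],
  [0,0,-0.5,0,0],
  [0,0,-0.3,0,0],
  [0,0,-0.2,0,0],
  [0,0,0,0,0],
  [0,0,0,0,0],
])

```text
time: 46.45
eef_pos: [0.55, -0.201, 0.0542]
tcp_rot: [0.53, 0.472, -0.528, 0.467]
contact_force: [-1.7, -5.5, -1.9]
opening: 0.109
```

```bash
python3 wt.py
```

```text
wt [-0.927  0.379  0.063] sd [0.033 0.015 0.02 ] F [-1.81 -4.58 -1.2 ]
t 46.75 q [-0.525  0.303  1.91   0.005  0.934 -0.408] p [ 0.55   -0.201   0.0542] tx [-0.003  0.007 -1.   ] ty [ 0.993 -0.12  -0.004] F [-1.5 -4.9 -1.1] op 0.112
```

>>> drive_tool([
  [-0.3,0,-0.3,0,0],
  [-0.4,0,-0.3,0,0],
  [-0.5,0,-0.3,0,0],
  [0,0,0,0,0],
  [0,0,0,0,0],
])

```text
time: 47.25
eef_pos: [0.5515, -0.194, 0.0677]
tcp_rot: [0.529, 0.471, -0.529, 0.468]
contact_force: [-4.4, -9.7, 2.4]
opening: 0.113
```

```bash
python3 wt.py;python3 -c "
from h import *
grab('side','side15')"
```

```text
wt [-1.395  0.741  0.159] sd [0.033 0.028 0.024] F [-4.86 -9.19  2.44]
t 47.55 q [-0.513  0.28   1.91   0.002  0.955 -0.394] p [ 0.5514 -0.1941  0.0677] tx [-0.002  0.003 -1.   ] ty [ 0.993 -0.119 -0.003] F [-4.8 -9.8  2.8] op 0.109
```

>>> drive_tool([
  [-1.1,0,-0.7,0,0],
  [-1,0,-0.9,0,0],
  [-1,0,-0.9,0,0],
  [0,0,0,0,0],
  [0,0,0,0,0],
])

```text
time: 48.1
eef_pos: [0.557, -0.1692, 0.1007]
tcp_rot: [0.531, 0.468, -0.528, 0.469]
contact_force: [-0.0, -6.6, 4.7]
opening: 0.114
```

```bash
python3 wt.py;python3 - <<'E'
from h import *
from mos import mos
a=grab('side','side16')['frame'][...,::-1]
mos('pics/m11.png',[(a,230,120,150,170,3,0,0),(load('side15')['frame'][...,::-1],240,120,100,170,3,470,0)],800,520)
E
```

```text
wt [-0.999 -0.088 -0.105] sd [0.028 0.021 0.014] F [-0.39 -6.77  4.94]
t 48.4 q [-0.471  0.225  1.907  0.006  1.007 -0.352] p [ 0.557  -0.1693  0.1005] tx [ 0.004  0.003 -1.   ] ty [ 0.993 -0.122  0.004] F [-0.4 -7.   4.7] op 0.112
```

View pics/m11.png

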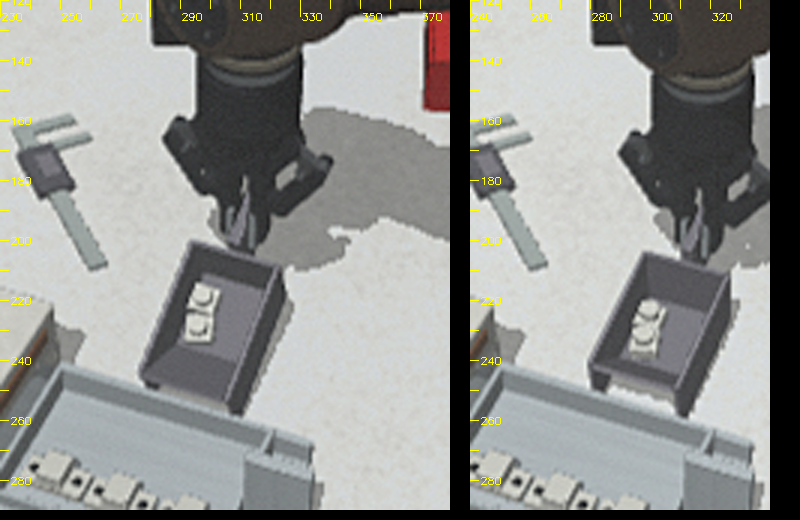

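The tub is now tipped about 35–40° with contact near the lip; the feet are at (198,222). I'll slide the contact back down the cheek edge and continue the arc.

>>> drive_tool([
  [-1.2,0,-0.9,0,0],
  [-1.2,0,-0.9,0,0],
  [-0.7,0,-1.1,0,0],
  [-0.7,0,-1.1,0,0],
  [0,0,0,0,0],
  [0,0,0,0,0],
])

```text
time: 49.05
eef_pos: [0.5599, -0.1261, 0.1363]
tcp_rot: [0.531, 0.472, -0.527, 0.466]
contact_force: [-0.3, -3.2, -0.2]
opening: 0.116
```

```bash
python3 wt.py
python3 - <<'E'
from h import *
s=readout.get_state();d=s['eef_pos'][:2]-CT;print('lat',d@N*1000,'al',d@U*1000)
E
```

```text
wt [-0.68  -0.126 -0.133] sd [0.052 0.037 0.015] F [ 0.48 -3.52  1.8 ]
t 49.35 q [-0.404  0.167  1.904  0.01   1.077 -0.286] p [ 0.5595 -0.1271  0.1352] tx [-0.002  0.01  -1.   ] ty [ 0.992 -0.122 -0.004] F [ 1.  -2.2  1.7] op 0.111
lat -142.04777039537356 al -14.933012155528145
```

>>> drive_tool([
  [-1,0,-1.2,0,0],
  [-0.6,0,-1.2,0,0],
  [-0.4,0,-1.2,0,0],
  [-0.3,0,-1.2,0,0],
  [-0.25,0,-1.2,0,0],
  [0,0,0,0,0],
  [0,0,0,0,0],
])

```text
time: 50.05
eef_pos: [0.5668, -0.0663, 0.1614]
tcp_rot: [0.531, 0.473, -0.527, 0.465]
contact_force: [-0.1, -1.0, -1.1]
opening: 0.114
```

```bash
python3 wt.py
python3 - <<'E'
from h import *
s=readout.get_state();d=s['eef_pos'][:2]-CT;print('lat',d@N*1000,'al',d@U*1000)
grab('side','side17');grab('top','top17')
E
```

```text
wt [ 0.022 -0.015 -0.02 ] sd [0.029 0.066 0.014] F [ 0.15  0.04 -2.07]
t 50.35 q [-0.301  0.129  1.895  0.01   1.124 -0.183] p [ 0.5664 -0.0676  0.1609] tx [-0.004  0.011 -1.   ] ty [ 0.992 -0.122 -0.005] F [-0.3 -0.3 -2.2] op 0.11
lat -82.21384133428779 al -15.522882148321045
```

>>> drive_tool([
  [0.1,0,-1.25,0,0],
  [0.1,0,-1.25,0,0],
  [0.2,0,-1.25,0,0],
  [0.3,0,-1.25,0,0],
  [0.4,0,-1.2,0,0],
  [0.4,0,-1.2,0,0],
  [0,0,0,0,0],
  [0,0,0,0,0],
])

```text
time: 51.25
eef_pos: [0.5764, 0.0084, 0.1485]
tcp_rot: [0.532, 0.472, -0.526, 0.465]
contact_force: [-0.8, 2.8, 6.0]
opening: 0.115
```

```bash
python3 wt.py
python3 - <<'E'
from h import *
s=readout.get_state();d=s['eef_pos'][:2]-CT;print('lat',d@N*1000,'al',d@U*1000)
grab('side','side18');grab('top','top18')
E
```

```text
wt [0.624 0.194 0.006] sd [0.028 0.025 0.015] F [-1.03  3.16  5.44]
t 51.55 q [-0.168  0.154  1.892  0.015  1.099 -0.052] p [0.5765 0.0081 0.1486] tx [-0.     0.014 -1.   ] ty [ 0.993 -0.122 -0.002] F [-0.9  3.5  5.8] op 0.119
lat -5.764278007636943 al -14.94732212163284
```

>>> drive_tool([
  [0.3,0,-0.8,0,0],
  [0.3,0,-0.8,0,0],
  [0,0,0,0,0],
  [-2,0,0,0,0],
  [-2,0,0,0,0],
  [0,0,0,0,0],
  [0,0,0,0,0],
  [0,0,0,0,0],
  [0,0,0,0,0],
])

```text
time: 52.55
eef_pos: [0.5766, 0.0218, 0.1794]
tcp_rot: [0.53, 0.473, -0.529, 0.464]
contact_force: [-0.4, -0.3, -2.2]
opening: 0.114
```

```bash
python3 wt.py
python3 - <<'E'
from h import *
from mos import mos
a=grab('side','side19')['frame'][...,::-1];b=grab('top','top19')['frame'][...,::-1]
mos('pics/m12.png',[(a,210,150,130,170,3,0,0),(b,240,150,110,130,3,400,0)],800,510)
E
```

```text
wt [ 0.087 -0.013 -0.009] sd [0.013 0.038 0.033] F [-0.2  -0.23 -2.07]
t 52.85 q [-0.142  0.123  1.863  0.01   1.161 -0.025] p [0.5776 0.0216 0.1811] tx [-0.003  0.01  -1.   ] ty [ 0.993 -0.122 -0.005] F [-0.7 -0.3 -1.9] op 0.12
```

View pics/m12.png

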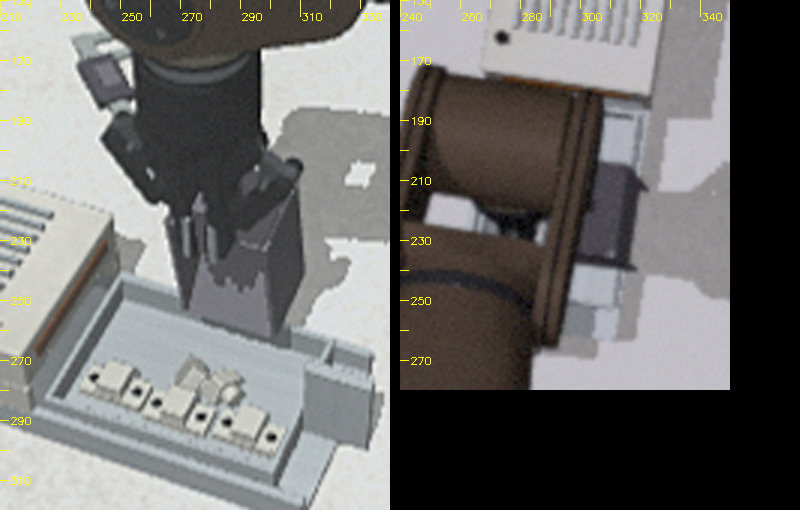

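Both feet are in the tray at side (273,272) and (284,279), and the tub hangs empty and vertical. To right it, I'll carry it to the left of the hood and roll it back against the hood's upper left edge, away from the loaded tray.

>>> drive_tool([
  [-1,0,0,0,0],
  [0,0,-4.4,0,0],
  [0,0,-4.4,0,0],
  [0,0,-4.4,0,0],
  [0,0,-4.4,0,0],
  [0,0,0,0,0],
  [0,4.08,0,0,0],
  [0,4.08,0,0,0],
  [0,4.08,0,0,0],
  [0,4.08,0,0,0],
])

```text
time: 53.95
eef_pos: [0.7627, 0.1756, 0.1932]
tcp_rot: [0.531, 0.472, -0.528, 0.465]
contact_force: [0.3, 0.5, -1.6]
opening: 0.112
```

>>> drive_tool([
  [0,0,0,0,0],
  [0,0,0,0,0],
  [0,0,0,0,0],
])

```text
time: 54.25
eef_pos: [0.7604, 0.1763, 0.1928]
tcp_rot: [0.531, 0.472, -0.528, 0.465]
contact_force: [0.1, 0.3, -2.3]
opening: 0.108
```

```bash
cat > g.py <<'E'
from h import *
s=readout.get_state();d=s['eef_pos'][:2]-CT;print('lat',round(d@N*1000,1),'al',round(d@U*1000,1),'rel hood corner: n',round(d@N*1000-74,1),'up',round(s['eef_pos'][2]*1000+18.7-102,1))
E
python3 wt.py; python3 g.py
```

```text
wt [ 0.094 -0.007  0.011] sd [0.018 0.024 0.026] F [-0.13  0.19 -1.91]
t 54.55 q [0.095 0.544 1.304 0.011 1.294 0.214] p [0.7606 0.1767 0.1933] tx [-0.002  0.01  -1.   ] ty [ 0.993 -0.121 -0.003] F [-0.3  0.2 -1.4] op 0.113
lat 184.4 al 146.9 rel hood corner: n 110.4 up 110.0
```

>>> drive_tool([
  [0,0,1.2,0,0],
  [0,0,1.2,0,0],
  [0,0,1.2,0,0],
  [0,0,1.2,0,0],
  [-0.5,0,1.1,0,0],
  [-0.4,0,1.1,0,0],
  [-0.3,0,1.0,0,0],
  [0,0,0,0,0],
  [0,0,0,0,0],
])

```text
time: 55.45
eef_pos: [0.7514, 0.0958, 0.2037]
tcp_rot: [0.531, 0.471, -0.528, 0.466]
contact_force: [0.2, -0.5, -1.3]
opening: 0.115
```

```bash
python3 wt.py; python3 g.py
```

```text
wt [ 0.018 -0.001 -0.019] sd [0.015 0.03  0.031] F [-0.31  0.02 -2.25]
t 55.75 q [-0.008  0.487  1.366  0.01   1.292  0.11 ] p [0.7513 0.0971 0.2033] tx [-0.003  0.01  -1.   ] ty [ 0.993 -0.121 -0.004] F [-0.3 -1.2 -2.5] op 0.111
lat 104.2 al 147.5 rel hood corner: n 30.2 up 120.0
```

>>> drive_tool([
  [-0.3,0,1.1,0,0],
  [-0.1,0,1.1,0,0],
  [0,0,1.1,0,0],
  [0.1,0,1.1,0,0],
  [0.2,0,1.1,0,0],
  [0.2,0,1.1,0,0],
  [0.4,0,1,0,0],
  [0.4,0,1,0,0],
  [0,0,0,0,0],
  [0,0,0,0,0],
])

```text
time: 56.75
eef_pos: [0.741, 0.0105, 0.193]
tcp_rot: [0.531, 0.471, -0.528, 0.466]
contact_force: [0.7, 0.3, -2.1]
opening: 0.117
```

```bash
python3 wt.py; python3 g.py
```

```text
wt [-0.06  -0.005  0.021] sd [0.027 0.016 0.033] F [-0.22  0.27 -2.25]
t 57.05 q [-0.124  0.459  1.423  0.01   1.264 -0.005] p [0.7409 0.0118 0.1932] tx [-0.003  0.01  -1.   ] ty [ 0.993 -0.121 -0.005] F [-0.3  0.2 -2.3] op 0.114
lat 18.3 al 147.7 rel hood corner: n -55.7 up 109.9
```

>>> drive_tool([
  [-3,0,0,0,0],
  [-3,0,0,0,0],
  [0,-2.6,3.98,0,0],
  [0,-2.6,3.98,0,0],
  [0,-2.6,3.98,0,0],
  [0,-2.6,3.98,0,0],
  [0,-2.6,3.98,0,0],
  [0,-2.6,3.98,0,0],
  [0,-2.6,3.98,0,0],
  [0,-2.6,3.98,0,0],
])

```text
time: 58.05
eef_pos: [0.4947, -0.2809, 0.2519]
tcp_rot: [0.531, 0.472, -0.528, 0.466]
contact_force: [0.2, -0.3, -2.0]
opening: 0.118
```

>>> drive_tool([
  [0,0,0,0,0],
  [4,0,0,0,0],
  [4,0,0,0,0],
  [3,0,0,0,0],
  [2,0,0,0,0],
  [0,0,0,0,0],
  [0,0,0,0,0],
  [0,0,0,0,0],
])

```text
time: 58.85
eef_pos: [0.497, -0.2791, 0.1237]
tcp_rot: [0.531, 0.471, -0.528, 0.467]
contact_force: [0.3, 0.0, -1.5]
opening: 0.112
```

```bash
python3 wt.py; python3 g.py
```

```text
wt [-0.075  0.026  0.013] sd [0.021 0.032 0.017] F [-0.14  0.1  -1.9 ]
t 59.15 q [-0.693  0.173  1.923  0.007  1.053 -0.575] p [ 0.4959 -0.2787  0.1224] tx [-0.002  0.009 -1.   ] ty [ 0.993 -0.122 -0.003] F [-0.  -0.6 -2.1] op 0.111
lat -300.4 al -59.2 rel hood corner: n -374.4 up 39.1
```

>>> drive_tool([
  [0.8,0,0,0,0],
  [0.6,0,0.8,0,0],
  [0.6,0,0.8,0,0],
  [0.9,0,1,0,0],
  [0.9,0,1,0,0],
  [1,0,0.8,0,0],
  [1,0,0.8,0,0],
  [0,0,0,0,0],
  [0,0,0,0,0],
])

```text
time: 60.05
eef_pos: [0.4883, -0.3292, 0.0618]
tcp_rot: [0.531, 0.473, -0.528, 0.464]
contact_force: [-0.2, 0.3, -1.4]
opening: 0.116
```

```bash
python3 wt.py; python3 g.py
```

```text
wt [-0.114  0.034 -0.001] sd [0.03  0.029 0.035] F [ 0.03  0.24 -1.95]
t 60.35 q [-0.766  0.299  1.896  0.006  0.956 -0.649] p [ 0.4891 -0.329   0.063 ] tx [-0.003  0.01  -1.   ] ty [ 0.993 -0.121 -0.004] F [ 0.  -0.1 -2.3] op 0.113
lat -351.2 al -59.8 rel hood corner: n -425.2 up -20.3
```

>>> drive_tool([
  [0.7,0,0.5,0,0],
  [0.6,0,0.4,0,0],
  [0.5,0,0.3,0,0],
  [0,0,0,0,0],
  [0,0,0,0,0],
])

```text
time: 60.85
eef_pos: [0.4874, -0.3418, 0.0446]
tcp_rot: [0.531, 0.472, -0.528, 0.466]
contact_force: [0.0, -0.4, -1.9]
opening: 0.118
```

```bash
python3 wt.py; python3 g.py
```

```text
wt [-0.14  -0.013 -0.011] sd [0.035 0.03  0.023] F [-0.15  0.   -1.65]
t 61.15 q [-0.783  0.337  1.888  0.006  0.927 -0.665] p [ 0.4873 -0.341   0.0446] tx [-0.004  0.01  -1.   ] ty [ 0.993 -0.121 -0.005] F [-0.6 -0.1 -1.2] op 0.114
lat -363.3 al -60.0 rel hood corner: n -437.3 up -38.7
```

>>> drive_tool([
  [0.2,0,0,0,0],
  [0.2,0,0,0,0],
  [0,0,0,0,0],
  [0,0,0,0,0],
])

```text
time: 61.55
eef_pos: [0.4875, -0.3425, 0.0438]
tcp_rot: [0.53, 0.472, -0.528, 0.466]
contact_force: [-5.9, 0.2, 11.5]
opening: 0.114
```

```bash
python3 wt.py; python3 g.py
```

```text
wt [0.315 0.94  0.136] sd [0.015 0.036 0.018] F [-6.24  0.47 10.83]
t 61.85 q [-0.784  0.34   1.886  0.004  0.925 -0.666] p [ 0.4875 -0.3425  0.0439] tx [-0.004  0.008 -1.   ] ty [ 0.993 -0.12  -0.005] F [-6.6  1.8 10.9] op 0.112
lat -364.7 al -59.6 rel hood corner: n -438.7 up -39.4
```

>>> drive_tool([
  [-0.3,0,0,0,0],
  [0,0,0,0,1],
  [0,0,0,0,1],
  [0,0,0,0,1],
  [0,0,0,0,1],
  [0,0,0,0,1],
  [-4,0,0,0,1],
  [-4,0,0,0,1],
  [-4,0,0,0,1],
  [-4,0,0,0,1],
])

```text
time: 62.85
eef_pos: [0.4879, -0.3426, 0.2054]
tcp_rot: [0.531, 0.472, -0.528, 0.465]
contact_force: [0.0, 0.1, 0.5]
opening: 1.0
```

>>> drive_tool([
  [0,0,0,8.2,1],
  [0,0,0,8.2,1],
  [0,0,0,8.2,1],
  [0,0,0,8.2,1],
  [0,0,0,8.2,1],
  [0,0,0,8.2,1],
  [0,0,0,8.2,1],
  [0,0,0,8.2,1],
  [0,0,0,8.2,1],
  [0,0,0,8.2,1],
])

```text
time: 63.85
eef_pos: [0.488, -0.3427, 0.2037]
tcp_rot: [-0.706, -0.008, 0.708, -0.001]
contact_force: [0.3, 0.5, -0.3]
opening: 0.999
```

>>> drive_tool([
  [0,0,0,8,1],
  [0,0,0,0,1],
  [0,0,0,0,1],
])

```text
time: 64.15
eef_pos: [0.488, -0.3428, 0.2038]
tcp_rot: [-0.705, 0.038, 0.707, 0.046]
contact_force: [-0.3, -0.1, -0.2]
opening: 0.997
```

Run:
```python
from h import *
from mos import mos
plan(tp(-116,0)+[.2],82.86)
a=grab('side','side20')['frame'][...,::-1];b=grab('top','top20')['frame'][...,::-1]
mos('pics/m13.png',[(a,215,235,130,95,4,0,0),(b,255,175,75,105,4,525,0),(a,280,120,150,100,2,0,390),(b,380,220,110,90,2,310,420)])
```

```text
t 64.15 q [-0.784  0.143  1.796  0.005  1.211  0.903] p [ 0.488  -0.3428  0.2038] tx [-0.003  0.01  -1.   ] ty [-0.119 -0.993 -0.01 ] F [-0.3 -0.1 -0.2] op 0.997
shift [  0.76 -36.52   5.48] turn 0.3
```

View pics/m13.png

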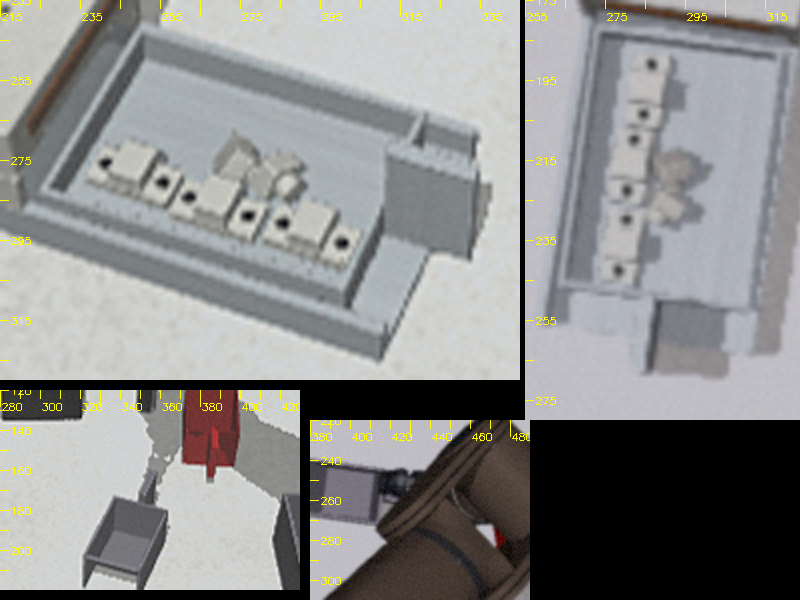

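The picture shows the tub standing upright and empty, well to the right of the station, with three brackets and two feet in the tray. I'll triangulate the feet heights numerically and drive to the handle.

Run:
```python
from h import *
T=load('top20');S=load('side20')
for t,s in [((293.2,215.7),(273.7,272.5)),((291.7,227),(285.7,278.7)),((293.2,215.7),(274,268)),((282.5,229),(286.5,290))]:
    P,e=tri(T,t,S,s);d=P[:2]-CT;print(P,e,'tray',d@U,d@N)
```

```text
[0.59861298 0.00794314 0.02970984] 0.0003354629740417589 tray 0.007065894060577317 -0.003203563354908091
[0.56940261 0.01181885 0.0215472 ] 0.0014205416404781137 tray -0.022399685857879513 -0.0029880981809295277
[0.59703649 0.00710226 0.04532879] 0.0012807830293965375 tray 0.005606119516278156 -0.0042338421564279815
[0.56236835 0.0367922  0.01533483] 0.0020507029607302507 tray -0.0324830493526721 0.020917444139300162
```

>>> drive_tool([
  [0,-4.57,0.68,0,1],
  [0,-4.57,0.68,0,1],
  [0,-4.57,0.68,0,1],
  [0,-4.57,0.68,0,1],
  [0,-4.57,0.68,0,1],
  [0,-4.57,0.68,0,1],
  [0,-4.57,0.68,0,1],
  [0,-4.57,0.68,0,1],
  [0,0,0,0,1],
  [0,0,0,0,1],
])

```text
time: 65.25
eef_pos: [0.4784, 0.0274, 0.2078]
tcp_rot: [-0.705, 0.038, 0.707, 0.045]
contact_force: [1.3, -0.8, -0.0]
opening: 0.996
```

Run:
```python
from h import *
plan(tp(-116,0)+[.049],82.86)
```

```text
t 65.25 q [-0.16  -0.134  2.067  0.009  1.212  1.526] p [0.4784 0.0274 0.2078] tx [-0.003  0.009 -1.   ] ty [-0.118 -0.993 -0.009] F [ 1.3 -0.8 -0. ] op 0.996
shift [15.88  0.26  0.08] turn 0.4
```

>>> drive_tool([
  [4,0.2,0.1,0,1],
  [4,0,0,0,1],
  [4,0,0,0,1],
  [2.5,0,0,0,1],
  [1.3,0,0,0,1],
  [0,0,0,0,1],
  [0,0,0,0,0],
  [0,0,0,0,0],
  [0,0,0,0,0],
  [0,0,0,0,0],
], force=50)

```text
time: 66.25
eef_pos: [0.4776, 0.0263, 0.0508]
tcp_rot: [-0.705, 0.04, 0.706, 0.046]
contact_force: [0.7, 0.6, 0.6]
opening: 0.329
```

>>> drive_tool([
  [0,0,0,0,0],
  [0,0,0,0,0],
  [0,0,0,0,0],
])

```text
time: 66.55
eef_pos: [0.4772, 0.0264, 0.0504]
tcp_rot: [-0.705, 0.039, 0.707, 0.046]
contact_force: [-2.1, 1.0, 5.4]
opening: 0.11
```

```bash
python3 wt.py;python3 g.py
```

```text
wt [-0.323  0.296 -0.024] sd [0.013 0.035 0.036] F [-1.59  1.15  5.7 ]
t 66.85 q [-0.162  0.091  2.173  0.012  0.881  1.522] p [0.4772 0.0264 0.0505] tx [-0.002  0.01  -1.   ] ty [-0.121 -0.993 -0.009] F [-2.6  1.8  5.3] op 0.112
lat -0.0 al -115.7 rel hood corner: n -74.0 up -32.8
```

>>> drive_tool([
  [0,0,-0.4,0,0],
  [0,0,-0.7,0,0],
  [0,0,-1,0,0],
  [0,0,-1,0,0],
  [0,0,-1,0,0],
  [0,0,-1,0,0],
  [0,0,-1,0,0],
  [0,0,-1,0,0],
  [0,0,-1,0,0],
  [0,0,-1,0,0],
])

```text
time: 67.85
eef_pos: [0.5657, 0.0155, 0.0504]
tcp_rot: [-0.703, 0.04, 0.709, 0.046]
contact_force: [-10.1, 1.0, 13.5]
opening: 0.105
```

>>> drive_tool([
  [0,0,-1,0,0],
  [0,0,-1,0,0],
  [0,0,-1,0,0],
  [0,0,-1,0,0],
  [0,0,-1,0,0],
  [0,0,-0.8,0,0],
  [0,0,-0.6,0,0],
  [0,0,-0.5,0,0],
  [0,0,0,0,0],
])

```text
time: 68.75
eef_pos: [0.6355, 0.0069, 0.0504]
tcp_rot: [-0.704, 0.04, 0.708, 0.046]
contact_force: [-4.3, -0.2, 8.4]
opening: 0.11
```

```bash
python3 wt.py;python3 g.py
```

```text
wt [-0.427  0.737 -0.173] sd [0.02  0.039 0.042] F [-4.21  0.6   8.68]
t 69.05 q [-0.152  0.403  1.786  0.011  0.959  1.534] p [0.6355 0.0069 0.0504] tx [-0.004  0.01  -1.   ] ty [-0.122 -0.993 -0.009] F [-3.8 -0.6  9.1] op 0.112
lat 0.3 al 43.8 rel hood corner: n -73.7 up -32.9
```

>>> drive_tool([
  [0,0,-0.4,0,0],
  [0,0,-0.4,0,0],
  [0,0,-0.3,0,0],
  [0,0,-0.2,0,0],
  [0,0,0,0,0],
])

```text
time: 69.55
eef_pos: [0.6476, 0.0054, 0.0504]
tcp_rot: [-0.703, 0.04, 0.708, 0.046]
contact_force: [-7.4, 0.1, 11.0]
opening: 0.105
```

```bash
python3 wt.py;python3 g.py
```

```text
wt [-0.424  1.016 -0.169] sd [0.014 0.022 0.021] F [-7.17  0.93 10.28]
t 69.85 q [-0.151  0.426  1.753  0.01   0.97   1.535] p [0.6476 0.0054 0.0504] tx [-0.006  0.01  -1.   ] ty [-0.121 -0.993 -0.009] F [-7.3  0.5 10.1] op 0.112
lat 0.4 al 56.0 rel hood corner: n -73.6 up -32.9
```

>>> drive_tool([
  [0,0,-0.2,0,0],
  [0,0,-0.2,0,0],
  [0,0,-0.1,0,0],
  [0,0,0,0,0],
])

```text
time: 70.25
eef_pos: [0.649, 0.0053, 0.0503]
tcp_rot: [-0.7, 0.039, 0.712, 0.046]
contact_force: [-18.9, 1.0, 19.1]
opening: 0.107
```

```bash
python3 wt.py;python3 g.py
```

```text
wt [-0.334  2.382 -0.108] sd [0.016 0.025 0.027] F [-18.66   1.07  18.17]
t 70.55 q [-0.151  0.434  1.742  0.01   0.983  1.535] p [0.6491 0.0053 0.0504] tx [-0.016  0.011 -1.   ] ty [-0.121 -0.993 -0.008] F [-18.5   1.3  17.7] op 0.107
lat 0.4 al 57.5 rel hood corner: n -73.6 up -32.9
```

>>> drive_tool([
  [0,0,-0.2,0,0],
  [0,0,-0.2,0,0],
  [0,0,0,0,0],
])

```text
time: 70.85
eef_pos: [0.6492, 0.0053, 0.0502]
tcp_rot: [-0.696, 0.039, 0.716, 0.046]
contact_force: [-27.9, 0.7, 25.7]
opening: 0.108
```

```bash
python3 wt.py;python3 g.py
```

```text
wt [-0.26   4.219 -0.21 ] sd [0.029 0.023 0.046] F [-27.66   1.49  25.16]
t 71.15 q [-0.151  0.44   1.734  0.009  0.997  1.536] p [0.6492 0.0053 0.0502] tx [-0.028  0.012 -1.   ] ty [-0.121 -0.993 -0.008] F [-27.6   1.6  25.3] op 0.108
lat 0.5 al 57.6 rel hood corner: n -73.5 up -33.1
```

>>> drive_tool([
  [-0.1,0,0.3,0,0],
  [0,0,0.3,0,0],
  [0,0,0,0,0],
  [0,0,0,0,0.5],
  [0,0,0,0,1],
  [0,0,0,0,1],
  [0,0,0,0,1],
  [0,0,0,0,1],
])

```text
time: 71.95
eef_pos: [0.6515, 0.005, 0.0497]
tcp_rot: [-0.705, 0.04, 0.707, 0.047]
contact_force: [0.5, 0.9, 0.9]
opening: 0.946
```

>>> drive_tool([
  [-3,0,0,0,1],
  [-4,0,0,0,1],
  [-5,0,0,0,1],
  [-5,0,0,0,1],
  [-3,0,3,0,1],
  [0,-4,3,0,1],
  [0,-4,0,0,1],
  [0,-4,0,0,1],
  [0,-4,0,0,1],
  [0,0,0,0,1],
])

```text
time: 72.95
eef_pos: [0.6117, 0.1733, 0.2518]
tcp_rot: [-0.705, 0.037, 0.707, 0.045]
contact_force: [-0.4, -0.3, -0.3]
opening: 0.999
```

```bash
python3 - <<'E'
from h import *
st()
a=grab('side','side21');b=grab('top','top21')
# predicted handle-end positions for tray offsets d
h=np.array([.767,-.0096])
E
python3 - <<'E'
from h import *
T=load('top21');S=load('side21');T0=load('top0');S0=load('side0')
# template-match the handle in side view versus start (d0~25) to measure its shift
for n,A,B,box in (('side',S0,S,(243,248,36,34)),('top',T0,T,(284,192,12,24))):
    x,y,w,h=box;t=A['frame'][y:y+h,x:x+w]
    r=cv2.matchTemplate(B['frame'][y-40:y+h+40,x-60:x+w+60],t,cv2.TM_CCOEFF_NORMED);_,m,_,l=cv2.minMaxLoc(r)
    print(n,'shift px',l[0]-60,l[1]-40,'score',round(m,2))
# tub/other bystanders: pixel differences to start in their regions (top)
for n,A,B,b in (('glue side',S0,S,(140,330,55,75)),('callip top',T0,T,(365,135,75,55)),('callip side',S0,S,(230,155,40,58))):
    x,y,w,h=b;print(n,np.abs(A['frame'][y:y+h,x:x+w].astype(int)-B['frame'][y:y+h,x:x+w]).mean().round(1))
E
```

```text
t 72.95 q [0.112 0.186 1.659 0.012 1.298 1.796] p [0.6117 0.1733 0.2518] tx [-0.002  0.012 -1.   ] ty [-0.117 -0.993 -0.011] F [-0.4 -0.3 -0.3] op 0.999
side shift px -9 -3 score 0.58
top shift px 2 -9 score 0.86
glue side 23.6
callip top 13.7
callip side 84.4
```

>>> drive_tool([
  [-5,0,0,0,1],
  [-5,4,0,0,1],
  [0,5,0,0,1],
  [0,5,0,0,1],
  [0,5,0,0,1],
  [0,5,1,0,1],
  [0,5,2,0,1],
  [0,5,2,0,1],
  [0,5,2,0,1],
  [0,5,2,0,1],
])

```text
time: 74.05
eef_pos: [0.476, -0.2372, 0.3371]
tcp_rot: [-0.705, 0.041, 0.707, 0.047]
contact_force: [0.4, -0.2, -0.6]
opening: 0.998
```

Run:
```python
from h import *
T0=load('top0');S0=load('side0');st()
S=grab('side','side22');T=grab('top','top22')
def m(n,A,B,b,p=15):
    x,y,w,h=b;r=cv2.matchTemplate(B['frame'][max(0,y-p):y+h+p,max(0,x-p):x+w+p],A['frame'][y:y+h,x:x+w],cv2.TM_CCOEFF_NORMED);_,v,_,l=cv2.minMaxLoc(r);print(n,'shift',l[0]-min(p,x),l[1]-min(p,y),'score',round(v,2))
m('glue side',S0,S,(142,333,50,72));m('glue top',T0,T,(162,152,50,26))
m('callip side',S0,S,(232,155,38,57));m('callip top',T0,T,(366,136,74,54))
m('handle side',S0,S,(243,248,36,34));m('handle top',T0,T,(284,192,12,24))
S20=load('side20');m('tub side vs after-placing',S20,S,(318,172,48,50))
print('mat white blobs')
from br import brackets
print(brackets(S),brackets(T))
```

```text
t 74.05 q [-0.656 -0.093  1.794  0.006  1.448  1.038] p [ 0.476  -0.2372  0.3371] tx [-0.003  0.009 -1.   ] ty [-0.124 -0.992 -0.009] F [ 0.4 -0.2 -0.6] op 0.998
glue side shift 0 0 score 1.0
glue top shift 0 0 score 1.0
callip side shift 0 0 score 1.0
callip top shift 0 0 score 1.0
handle side shift -9 -3 score 0.82
handle top shift 2 -8 score 0.96
tub side vs after-placing shift 0 0 score 1.0
mat white blobs
[] []
```

```bash
python3 -c "
from plant import sign_off
print(sign_off())"
```

```text
the job is handed in; nothing more can be done
None
```

The job is done and handed in at about 74 s. I drew the tray about 176 mm out of the hood, loaded it, and slid it home against its stop.

**What I did**
- **Brackets and feet:** all three brackets present went into the tray. Both feet present were poured in by rolling the tub over the right rail. The moves could not tilt the tool directly, so the finger pads acted as a stiff hinge on the handle.
- **Tub:** I rolled it back upright against the hood's upper left edge and stood it empty on the bench, well to the right of the station.

**Last checks**
- **Tray home:** force on the tool rose to about 28 N along the runway with almost no further movement. The handle ended about 22 mm further in than at the start, within the 30 mm given.
- **Tub:** it had not moved since I stood it upright.
- **Glue sticks and calliper:** zero pixel shift from the start in both views.
- **Printer plate:** no brackets left on it.

**Less certain**
- **Feet under the hood:** one foot lay tilted beside a bracket, with its top measured at roughly 45 mm against the 54 mm hood edge. The tray went under without catching. I did not look at the parts under the hood afterwards.
- **Tub tilt:** the pouring angle, about 105°, was inferred from wrist torque and geometry. The picture confirmed the tub had drained.
- **Final views:** the last position checks were numerical, because I had used all 16 picture views.

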